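Balance the arm of a two-flask centrifugal caster

TASK

The casting arm on the bench rocks freely and hangs down on the side of the heavier flask. Balance it for spinning: pull the ring weight off the split stud on the low side and press it on over the one on the other stud until it is fully home, bedding it with a steady push of about 1.5 kg (15 N, never more than 25 N) for a moment so that it cannot creep, then slide the brass trim weight along its rail until the arm rests level on its own. Leave both flasks in their pans and everything else on the bench where it is.

Things in the scene. Friction and masses are not known exactly. Their poses are not given: they have to be found in the camera images.
- caster: bench-top centrifugal caster, bolted down: round grey base 152 mm across, 48 mm high, with a grey yoke 148 mm high that carries the arm. Origin at the centre of its underside; z up; y runs along the level arm, x across it; the trim weight's rail is on the -x side (facing the robot). The pivot axis is parallel to x, 130 mm above the origin.
- swing_arm (a joint): tilt of the rocking arm, rad; 0 = level; positive = +y end (stud_a) up; firm rubber stops at -0.05 and +0.05, on one of which it lies when out of balance. Let go, it comes to rest in about 2 s. Near balance, moving the trim weight 1 mm towards an end lowers that end by about 0.005 rad. The arm: aluminium bar 302 x 30 x 12 mm, its top 31 mm below the pivot.
- trim_weight (a joint): position in m of the brass trim weight along its rail: 0 = middle, grows towards +y (stud_a), ends at -0.048 and +0.048. It weighs 120 g and stays where it is left; about 2 N slides it. It starts parked near the +y end; once the ring weight is shifted, the balance point lies within 35 mm of the middle.
- trim_knob (a point): top centre of the trim weight's upright brass knob, 16 mm across and 20 mm high; below it a 9 mm stem, then the barrel (24 mm across, 26 mm along the rail), its upper side 26 mm below this point. 55 mm in front (-x) of the arm's centre line, 138 mm above the bench with the arm level. The rail's end brackets, 66 mm from its middle, are lower than the knob.
- stud_a (a point): centre of the seat of the +y weight stud: 85 mm from the pivot along the arm, 105 mm above the bench with the arm level; the lowest ring rests on it (boss 26 mm across, 6 mm above the bar); z = stud axis. The stud is a split steel pin of two sprung leaves, 42 mm tall, its tip tapering to 12-16 mm. A ring slides on with friction, about 5 to 8 N on or off; room for two rings.
- stud_b (a point): the same at the -y side.
- ring_a: dark steel ring weight, 42 mm outside, 17 mm bore, 12 mm high, 109 g; origin at the centre of its underside, z along its axis. At the start it is home on stud_a: its sides overhang the 30 mm wide bar by 6 mm each.
- ring_b: the same ring weight, at the start home on stud_b.
- flask_tall: steel casting flask with a plaster face, 49 mm across, 50 mm high, 280 g give or take 6 %, standing loose in the flask pan at one end of the arm (pan centres 150 mm from the pivot, pan floor level with the stud seats, held by four prongs 13 mm high). Origin at the centre of its underside.
- flask_short: the same with 32 mm height, 156 g give or take 6 %, in the other pan.
- pigment_jar: brown jar with a white lid, 35 mm across, 46 mm high, standing on the bench; origin at the centre of its underside. Not part of the job.
- plaster_disc: round white plaster disc, 23 mm across, 9 mm thick, lying flat on the bench; origin at the centre of its underside. Not part of the job.

How it is judged:
On the way:
1. the shifted ring weight is home on the other one and bedded: pressed down on it with a steady 12 N or more ((((horizontal distance between each of ring_a, ring_b and stud_a below 0.005 m and z of each of ring_a, ring_b in the frame of stud_a below 0.014 m) and contact force between ring_a and caster above 12 N) or ((horizontal distance between each of ring_a, ring_b and stud_b below 0.005 m and z of each of ring_a, ring_b in the frame of stud_b below 0.014 m) and contact force between ring_b and caster above 12 N))), for 0.3 s.
At the end, for the whole second after the job is handed in: Both ring weights sit on the same stud, one on the other and fully home (gaps together at most 2 mm), both flasks stand in their pans, and the arm rests on its own within 0.015 rad (0.9 degrees) of level, not moving (((horizontal distance between each of ring_a, ring_b and stud_a below 0.005 m and z of each of ring_a, ring_b in the frame of stud_a below 0.014 m) or (horizontal distance between each of ring_a, ring_b and stud_b below 0.005 m and z of each of ring_a, ring_b in the frame of stud_b below 0.014 m)) and ((z of flask_tall in the frame of stud_a between -0.004 and 0.004 m and horizontal distance between flask_tall and stud_a below 0.07 m) or (z of flask_tall in the frame of stud_b between -0.004 and 0.004 m and horizontal distance between flask_tall and stud_b below 0.07 m)) and ((z of flask_short in the frame of stud_a between -0.004 and 0.004 m and horizontal distance between flask_short and stud_a below 0.07 m) or (z of flask_short in the frame of stud_b between -0.004 and 0.004 m and horizontal distance between flask_short and stud_b below 0.07 m)) and value of joint swing_arm between -0.015 and 0.015 rad and velocity of joint swing_arm between -0.01 and 0.01 rad/s); the robot touches nothing.
It fails at once if a ring weight is pressed or pulled on the arm with more than 25 N (contact force between any of ring_a, ring_b and caster above 25 N).
It fails at once if a flask leaves its pan or tips (angle between any of flask_tall, flask_short's own z axis and vertical above 0.3 rad).
It fails at once if the jar or the plaster disc is moved by more than 2 cm (distance of any of pigment_jar, plaster_disc from where it was at the start of the episode above 0.02 m).
It also fails if it takes over 72 s, if anything falls off the work surface, if the arm or the gripper's body presses on something with over 40 N, if the wrist force passes 120 N, or if a joint passes its speed limit or range.

ROBOT

A 6-joint arm with a two-finger parallel gripper is mounted at the origin on a cart in front of the work surface, level with it; the furniture and walls round the work are solid. World frame = base frame: x ahead of the robot, y to its left, z up, the work surface at z = 0. Lengths are in m, angles in rad, forces in N, time in s.
With the tool pointing down it reaches from about 0.375 to 0.9 m from the base axis. Payload 3.1 kg.
Tool frame: the origin (TCP) lies midway between the tips of the shut fingers; the grasp point (between the pads) lies 19 mm behind it; z points along the fingers, y is the direction in which the jaws open and shut (so a half turn about z gives the same grasp; the last joint's range is limited). The gripper opens to 85 mm and grips with 20 to 120 N. Pads are 22 mm wide; open, the fingers measure 114 mm over their backs; the gripper's body (76 mm by 85 mm) begins 54 mm behind the grasp point. The pads swing forward as they close: fully open they stand 13 mm farther back than shut.
Start: joints at [-1.306, 0.527, 1.433, -0, 1.181, -0.178], TCP at [0.268, -0.564, 0.231] pointing down, gripper open.
Joint ranges: [-3.08, 3.08], [-0.75, 2.2], [0.22, 2.44], [-1.43, 4.57], [0, 2.65], [-2.85, 2.85]. Speed limits (rad/s): [2.79, 2.79, 3.14, 3.14, 3.14, 3.14].

INTERFACE

Orientations are given as a unit quaternion [x, y, z, w].
In Python, from station import manip gives the robot as it stands.
- The arm moves only by the tool servo_tool, never from a script. Its argument "increments" is a list of rows, each an object with "hand": the closure, from 0 (fully open) to 1 (shut); "travel": the shift along the tool's x, y, z in mm, a list of three; "yaw": the turn about the tool's z in degrees. A call has 1 to 20 rows; each row shifts and turns the commanded pose from where the row before left it, along the tool's axes as they then stand; what a row does not reach is not made up. A row lasts 1/10 s, in which the tool goes at most 50 mm and 8.59 degrees, less where a joint would pass 70% of its speed; a pose out of reach is approached as far as the arm can. A call with a gripper value outside its range is refused whole. The fingers move at their own pace and stop on an object; "newtons" is the grip in N (left out, the last holds). Time passes only in rows, so rows that do not move let the fingers close. It gives the time, the measured TCP pose, the force and the opening at its end, in the units of the state.
- manip.sense(): the state, without advancing time (a new reading comes with each control period).
- manip.snapshot(name): name is "scene" or "top" or "wrist"; returns a dict with "pixels" (384x512x3 uint8, blue, green, red), "fx", "fy", "cx", "cy" (pixels), "R" (3x3) and "t" (3): a world point X has camera coordinates R X + t. Camera axes: x right, y down, z forward; pixel columns grow to the right and rows downward; lengths in m; the calibration is good to about 2 mm. The wrist camera is an equidistant fisheye: a pixel r from the principal point sees the ray r / f radians off the axis. A picture is of the moment at which its call begins. There is no depth.
- manip.sign_off(): hands the job in, once; it reports no verdict.
The state is a dict: "t": time; "q": joint angles; "qd": joint speeds; "tau": joint torques, N m; "tcp_pos": TCP position; "tool_rot": TCP orientation; "force": force on the tool from outside, world axes, zero at the start; "ft_torque": the same for the moment, N m; "finger_gap": opening from 0.0 (shut) to 1.0 (fully open).
Only numpy, scipy, OpenCV 4.12 (cv2) and the standard library are available. Lean on these libraries where they do the work, as an engineer would, in place of code of your own. Each camera call takes 0.05 s, during which the arm holds its last target.

## Working session

There is one attempt and no reset: what is moved stays moved. The work goes in short steps, Python scripts to look and compute and a tool call to move; the robot and the scene stay as the last step left them, time stands still between calls to the robot, and variables do not carry over. Pictures are saved under pics/ and viewed, and the job is handed in when it is done.

Besides the shell and the picture viewer there is one more tool, called after ">>>" as name(argument=value, ...) on one line, values as JSON. servo_tool: Moves the arm, as the interface text tells. Its arguments: {"type":"object","properties":{"increments":{"type":"array","items":{"type":"object","properties":{"hand":{"type":"number"},"travel":{"type":"array","items":{"type":"number"}},"yaw":{"type":"number"}}}},"newtons":{"type":"number"}},"required":["increments"]}

```bash
ls; mkdir -p pics
python3 - <<'E'
from station import manip
import cv2,json
print(manip.sense())
for n in ["scene","top","wrist"]:
    s=manip.snapshot(n); cv2.imwrite(f"pics/{n}0.png",s["pixels"])
    print(n,s["fx"],s["fy"],s["cx"],s["cy"],s["R"],s["t"])
E
```

```text
pics
{'t': 0.0, 'q': array([-1.30550730e+00,  5.28461982e-01,  1.43392615e+00,  1.19327693e-05,
        1.18140397e+00, -1.78533603e-01]), 'qd': array([ 0.00030246,  0.00021718, -0.00089954, -0.00100344, -0.00135002,
       -0.00029415]), 'tau': array([ 2.25715144e-05, -4.42342114e+01, -1.78027511e+01, -6.97764449e-05,
        8.43621878e-03,  6.55455466e-06]), 'tcp_pos': array([ 0.26818808, -0.5637276 ,  0.23032861]), 'tool_rot': array([ 9.75478472e-01,  2.20092120e-01, -4.21764633e-05, -1.09892808e-03]), 'force': array([-0.09811018, -0.30570071, -0.31468946]), 'ft_torque': array([ 0.06902962,  0.00361764, -0.02484279]), 'finger_gap': 0.9992622420473753}
scene 393.43911497337825 393.43911497337825 259.7795987358503 196.02286844005627 [[-0.74153564 -0.67090569 -0.00323182]
 [-0.33315073  0.37239601 -0.86621695]
 [ 0.5823534  -0.64125406 -0.49965763]] [0.38610104 0.30581442 0.57641359]
top 380.1188165489133 380.1188165489133 258.1660307911659 190.60075084546702 [[ 3.15332280e-02 -9.99502679e-01  2.22000206e-04]
 [-9.77640041e-01 -3.08896854e-02 -2.08004274e-01]
 [ 2.07907687e-01  6.34200993e-03 -9.78127892e-01]] [-0.08545021  0.59108187  0.82347566]
wrist 297.3186396354542 297.3186396354542 257.8220111110579 191.6434967256009 [[ 0.42876165 -0.90341637 -0.00152128]
 [-0.86647111 -0.4117029   0.28236243]
 [-0.25571715 -0.11974804 -0.9593066 ]] [-0.62405318 -0.03583189  0.38066212]
```

View pics/scene0.png

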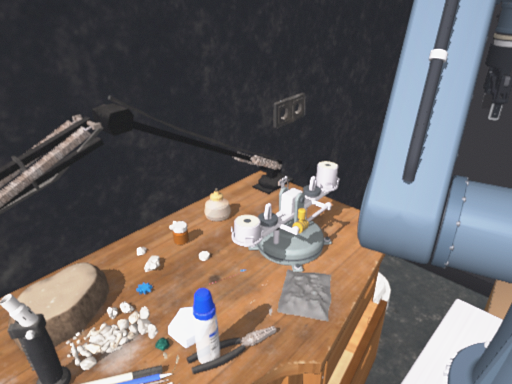

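View pics/top0.png

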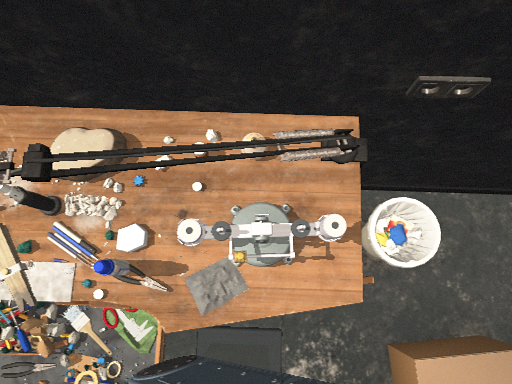

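View pics/wrist0.png

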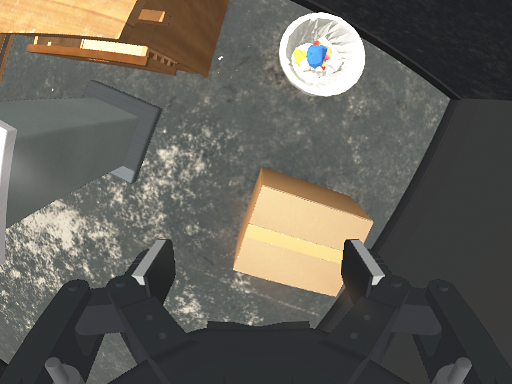

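Run:
```python
import cv2
a=cv2.imread("pics/scene0.png")[140:285,200:370]; cv2.imwrite("pics/sc.png",cv2.resize(a,None,fx=4.5,fy=4,interpolation=cv2.INTER_CUBIC))
a=cv2.imread("pics/top0.png")[170:290,165:360]; cv2.imwrite("pics/tc.png",cv2.resize(a,None,fx=4,fy=4,interpolation=cv2.INTER_CUBIC))
```

```text
(no output)
```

View pics/sc.png

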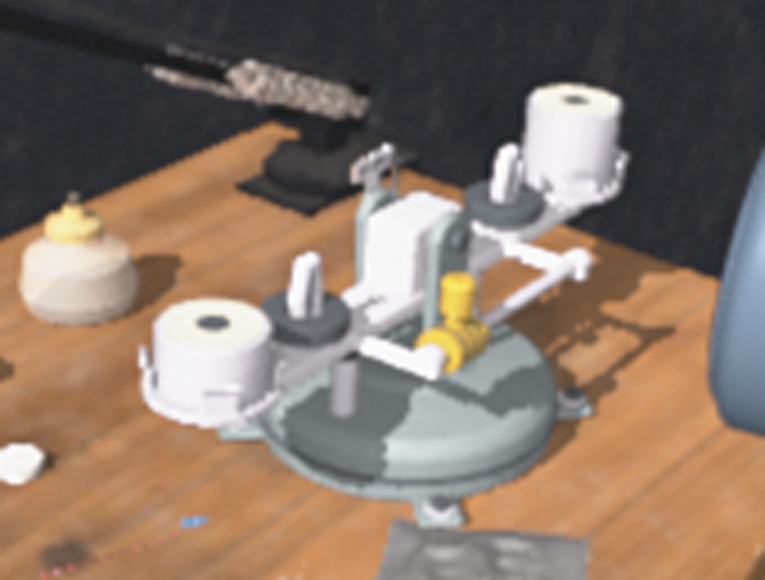

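View pics/tc.png

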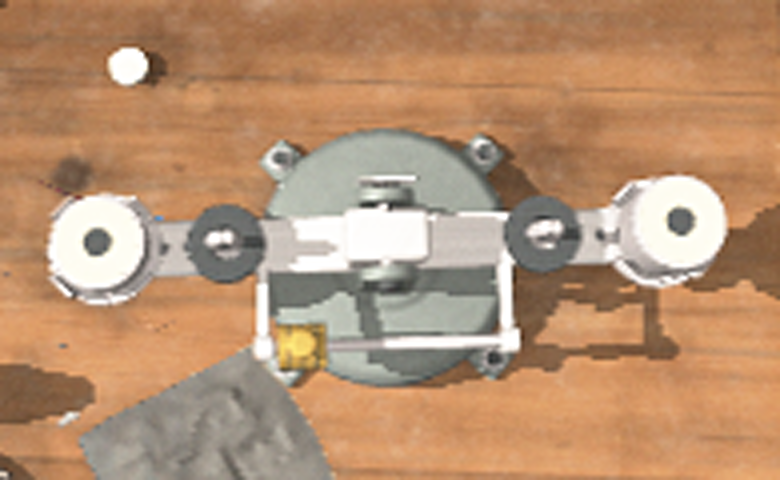

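```bash
cat > h.py <<'E'
from station import manip
import numpy as np, cv2
from scipy.optimize import least_squares
def proj(s,X):
    c=s["R"]@np.asarray(X)+s["t"]
    return np.array([s["fx"]*c[0]/c[2]+s["cx"], s["fy"]*c[1]/c[2]+s["cy"]])
def armpt(p,P):  # p=cx,cy,psi,tilt ; P in arm frame rel pivot
    cx,cy,psi,ti=p
    c,s=np.cos(ti),np.sin(ti); x,y,z=P
    y,z=c*y-s*z, s*y+c*z
    C,S=np.cos(psi),np.sin(psi)
    return np.array([cx+C*x-S*y, cy+S*x+C*y, .130+z])
def crop(name,box,f,out,inter=cv2.INTER_CUBIC):
    s=manip.snapshot(name); x0,y0,x1,y1=box
    cv2.imwrite(out,cv2.resize(s["pixels"][y0:y1,x0:x1],None,fx=f,fy=f,interpolation=inter)); return s
E
cat > fit.py <<'E'
from h import *
S={n:manip.snapshot(n) for n in("scene","top")}
obs=[("top",(0,.15,.007),(189.25,230.25)),("top",(0,-.15,.025),(335.25,225.25)),
("top",(0,.085,-.013),(221.75,230.75)),("top",(0,-.085,-.013),(300.75,228.25)),("top",'k',(240.75,255.75)),
("scene",(0,.15,.007),(247.3,220.5)),("scene",(0,-.15,.025),(327.8,164.75)),("scene",'k',(301.8,210))]
def f(q,o=obs):
    r=[]
    for n,P,uv in o:
        P=(-.055,q[4],.008) if P=='k' else P
        r+=list(proj(S[n],armpt(q[:4],P))-uv)
    return np.array(r)
r=least_squares(f,[.56,-.07,0,.05,.045])
print(r.x); print(f(r.x).reshape(-1,2).round(1))
for nm,P in dict(a=(0,.085,-.025),b=(0,-.085,-.025),tipb=(0,-.085,.017),tipa=(0,.085,.017),k=(-.055,r.x[4],.008)).items(): print(nm,armpt(r.x[:4],P).round(4))
E
python3 fit.py
```

```text
[ 0.49697295 -0.07729448  0.06508939  0.04351414  0.04630522]
[[ 0.2  0.4]
 [-0.1  0.2]
 [-0.3 -0. ]
 [ 0.2  0.2]
 [-0.4  0.2]
 [-0.2 -0.1]
 [-0.2 -0.6]
 [-0.1 -1.3]]
a [0.4914 0.0085 0.1087]
b [ 0.5024 -0.1609  0.1013]
tipb [ 0.5025 -0.1628  0.1433]
tipa [0.4915 0.0067 0.1507]
k [ 0.4391 -0.0351  0.14  ]
```

>>> servo_tool(increments=[{"yaw": -8.5, "hand": 0}, {"yaw": -8.5, "hand": 0}, {"yaw": -8.5, "hand": 0}, {"yaw": -8.5, "hand": 0}, {"yaw": -8.5, "hand": 0.1}, {"yaw": -8.5, "hand": 0.2}, {"yaw": -8.5, "hand": 0.3}, {"yaw": -8.5, "hand": 0.3}, {"yaw": 0, "hand": 0.3}], newtons=60)

```text
schema error: expected keys hand, travel, yaw
```

```bash
cat >> h.py <<'E'
CAS=[0.49697,-0.07729,0.0651]
def tool():
    s=manip.sense(); x,y,z,w=s["tool_rot"]
    from scipy.spatial.transform import Rotation as Ro
    return s,Ro.from_quat([x,y,z,w]).as_matrix()
def to(X):
    s,R=tool(); d=R.T@(np.asarray(X)-s["tcp_pos"])*1000
    ya=np.degrees(np.arctan2(R[1,1],R[0,1]))
    print("t %.2f"%s["t"],"tcp",s["tcp_pos"].round(4),"yang %.2f"%ya,"gap %.3f"%s["finger_gap"],"F",s["force"].round(2),"delta",d.round(1))
E
python3 -c "
from h import *
X=armpt(CAS+[.05],(0,-.086,-.019)); print(X)
to([X[0],X[1],.23])"
```

```text
[ 0.50249588 -0.16205299  0.10672554]
t 0.25 tcp [ 0.2683 -0.5641  0.2308] yang -64.57 gap 0.999 F [ 0.04  0.16 -0.46] delta [ 384.1 -262.6    1.2]
```

>>> servo_tool(increments=[{"yaw": -8.54, "hand": 0, "travel": [0, 0, 0]}, {"yaw": -8.54, "hand": 0, "travel": [0, 0, 0]}, {"yaw": -8.54, "hand": 0, "travel": [0, 0, 0]}, {"yaw": -8.54, "hand": 0, "travel": [0, 0, 0]}, {"yaw": -8.54, "hand": 0.1, "travel": [0, 0, 0]}, {"yaw": -8.54, "hand": 0.2, "travel": [0, 0, 0]}, {"yaw": -8.54, "hand": 0.3, "travel": [0, 0, 0]}, {"yaw": -8.54, "hand": 0.3, "travel": [0, 0, 0]}, {"yaw": 0, "hand": 0.3, "travel": [20, 14, 0]}, {"yaw": 0, "hand": 0.3, "travel": [36, 24, 0]}, {"yaw": 0, "hand": 0.3, "travel": [36, 24, 0]}, {"yaw": 0, "hand": 0.3, "travel": [36, 24, 0]}, {"yaw": 0, "hand": 0.3, "travel": [36, 24, 0]}, {"yaw": 0, "hand": 0.3, "travel": [36, 24, 0]}, {"yaw": 0, "hand": 0.3, "travel": [36, 24, 0]}, {"yaw": 0, "hand": 0.3, "travel": [36, 24, 0]}, {"yaw": 0, "hand": 0.3, "travel": [36, 24, 0]}, {"yaw": 0, "hand": 0.3, "travel": [36, 24, 0]}, {"yaw": 0, "hand": 0.3, "travel": [36, 24, 0]}, {"yaw": 0, "hand": 0.3, "travel": [0, 0, 0]}], newtons=60)

```text
t: 2.25
tcp_pos: [0.4986, -0.1642, 0.2314]
tool_rot: [0.681, 0.732, 0.001, -0.0]
force: [-0.5, -0.4, -0.9]
finger_gap: 0.701
```

```bash
python3 -c "
from h import *
X=armpt(CAS+[.05],(0,-.086,-.019)); 
s=manip.snapshot('wrist'); cv2.imwrite('pics/w1.png',s['pixels'])
to([X[0],X[1],.12])"
```

```text
t 2.30 tcp [ 0.4977 -0.1664  0.2313] yang 4.04 gap 0.703 F [ 0.25 -0.5  -0.1 ] delta [  4.    5.1 111.3]
```

View pics/w1.png

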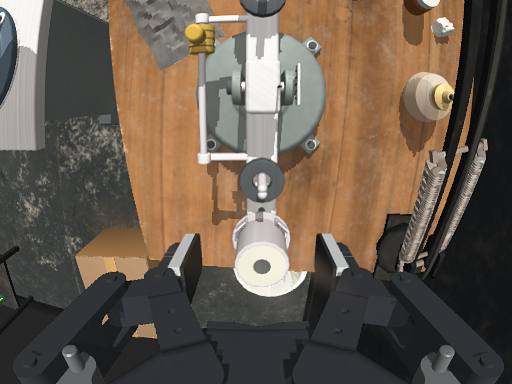

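>>> servo_tool(increments=[{"yaw": 0.3, "hand": 0.3, "travel": [4, 5, 0]}, {"yaw": 0, "hand": 0.3, "travel": [0, 0, 20]}, {"yaw": 0, "hand": 0.3, "travel": [0, 0, 35]}, {"yaw": 0, "hand": 0.3, "travel": [0, 0, 30]}, {"yaw": 0, "hand": 0.3, "travel": [0, 0, 15]}, {"yaw": 0, "hand": 0.3, "travel": [0, 0, 0]}, {"yaw": 0, "hand": 0.3, "travel": [0, 0, 0]}])

```text
t: 3.0
tcp_pos: [0.5017, -0.1656, 0.1314]
tool_rot: [0.686, 0.727, -0.0, 0.0]
force: [0.4, -0.0, -0.1]
finger_gap: 0.702
```

```bash
python3 -c "
from h import *
X=armpt(CAS+[.05],(0,-.086,-.019)); 
s=manip.snapshot('wrist'); cv2.imwrite('pics/w2.png',s['pixels'])
R,t=s['R'],s['t']; print(-R.T@t)
to([X[0],X[1],.085])"
```

```text
[ 0.49818151 -0.09352292  0.27531503]
t 3.05 tcp [ 0.5022 -0.1656  0.1321] yang 3.35 gap 0.700 F [ 0.29  0.23 -0.11] delta [ 3.6  0.4 47.1]
```

View pics/w2.png

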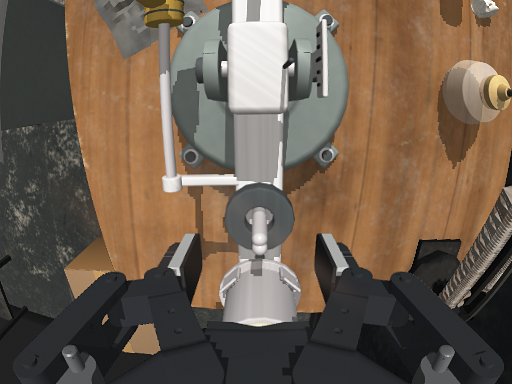

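>>> servo_tool(increments=[{"yaw": -0.3, "hand": 0.3, "travel": [3.5, 0.5, 0]}, {"yaw": 0, "hand": 0.3, "travel": [0, 0, 15]}, {"yaw": 0, "hand": 0.3, "travel": [0, 0, 15]}, {"yaw": 0, "hand": 0.3, "travel": [0, 0, 10]}, {"yaw": 0, "hand": 0.3, "travel": [0, 0, 6]}, {"yaw": 0, "hand": 0.3, "travel": [0, 0, 0]}, {"yaw": 0, "hand": 0.3, "travel": [0, 0, 0]}])

```text
t: 3.75
tcp_pos: [0.5023, -0.1609, 0.0857]
tool_rot: [0.684, 0.73, 0.0, 0.0]
force: [0.4, -0.4, -1.2]
finger_gap: 0.699
```

```bash
python3 -c "
from h import *
X=armpt(CAS+[.05],(0,-.086,-.019)); 
s=manip.snapshot('wrist'); cv2.imwrite('pics/w3.png',s['pixels'])
to([X[0],X[1],.085])
crop('scene',(240,140,370,270),5,'pics/s3.png')"
```

```text
t 3.80 tcp [ 0.5024 -0.161   0.0858] yang 3.75 gap 0.705 F [-0.54  0.36  1.16] delta [-1.1 -0.   0.8]
```

View pics/w3.png

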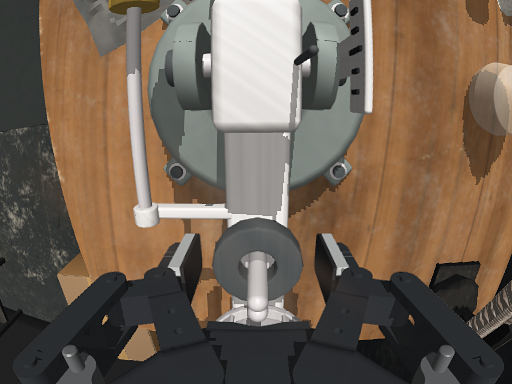

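View pics/s3.png

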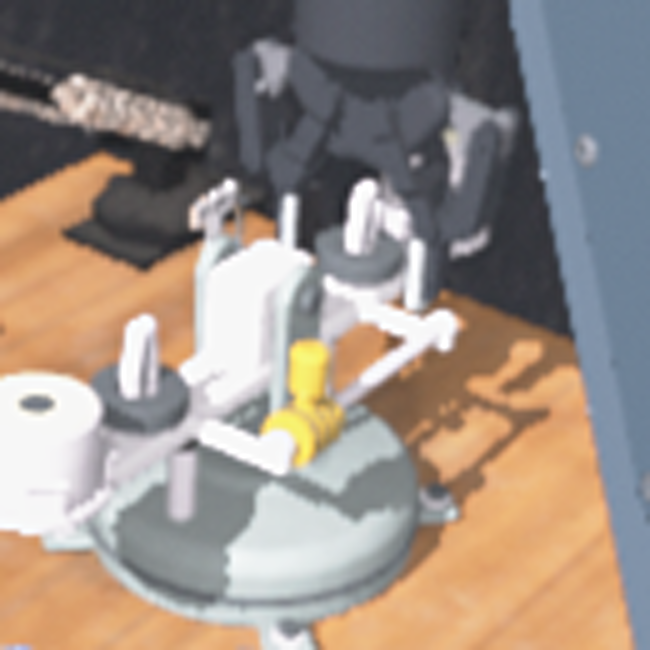

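>>> servo_tool(increments=[{"yaw": 0, "hand": 0.4, "travel": [0, 0, 0]}, {"yaw": 0, "hand": 0.45, "travel": [0, 0, 0]}, {"yaw": 0, "hand": 0.48, "travel": [0, 0, 0]}, {"yaw": 0, "hand": 0.51, "travel": [0, 0, 0]}, {"yaw": 0, "hand": 0.55, "travel": [0, 0, 0]}, {"yaw": 0, "hand": 0.6, "travel": [0, 0, 0]}, {"yaw": 0, "hand": 0.65, "travel": [0, 0, 0]}, {"yaw": 0, "hand": 0.7, "travel": [0, 0, 0]}], newtons=50)

```text
t: 4.65
tcp_pos: [0.5021, -0.1608, 0.0856]
tool_rot: [0.684, 0.73, 0.0, 0.0]
force: [-1.2, 0.1, 5.7]
finger_gap: 0.481
```

```bash
python3 -c "
from h import *
X=armpt(CAS+[.05],(0,-.086,-.019)); 
to([X[0],X[1],.085])
crop('scene',(290,150,360,220),8,'pics/s4.png')"
```

```text
t 4.65 tcp [ 0.5021 -0.1608  0.0856] yang 3.75 gap 0.481 F [-1.22  0.11  5.67] delta [-1.2  0.3  0.6]
```

View pics/s4.png

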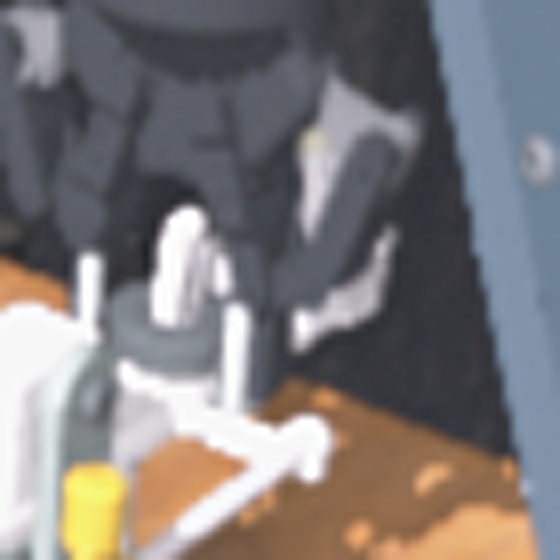

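>>> servo_tool(increments=[{"yaw": 0, "hand": 0.7, "travel": [0, 0, -1]}, {"yaw": 0, "hand": 0.7, "travel": [0, 0, -1]}, {"yaw": 0, "hand": 0.7, "travel": [0, 0, -1]}, {"yaw": 0, "hand": 0.7, "travel": [0, 0, -1]}, {"yaw": 0, "hand": 0.7, "travel": [0, 0, -1]}, {"yaw": 0, "hand": 0.7, "travel": [0, 0, -1]}])

```text
t: 5.3
tcp_pos: [0.5021, -0.1612, 0.0913]
tool_rot: [0.684, 0.73, -0.0, 0.0]
force: [-0.1, -3.1, -2.7]
finger_gap: 0.479
```

>>> servo_tool(increments=[{"yaw": 0, "hand": 0.7, "travel": [0, 0, -1]}, {"yaw": 0, "hand": 0.7, "travel": [0, 0, -1]}, {"yaw": 0, "hand": 0.7, "travel": [0, 0, -0.5]}])

```text
t: 5.6
tcp_pos: [0.5022, -0.1611, 0.094]
tool_rot: [0.684, 0.73, -0.0, 0.0]
force: [-0.9, -4.6, -2.8]
finger_gap: 0.476
```

>>> servo_tool(increments=[{"yaw": 0, "hand": 0.7, "travel": [0, 0, -0.5]}, {"yaw": 0, "hand": 0.7, "travel": [0, 0, -0.5]}])

```text
t: 5.8
tcp_pos: [0.5022, -0.161, 0.0949]
tool_rot: [0.684, 0.73, -0.0, 0.0]
force: [-0.5, -4.9, -2.7]
finger_gap: 0.478
```

>>> servo_tool(increments=[{"yaw": 0, "hand": 0.7, "travel": [-1, 0, -0.5]}, {"yaw": 0, "hand": 0.7, "travel": [-1, 0, -0.5]}, {"yaw": 0, "hand": 0.7, "travel": [0, 0, -0.5]}])

```text
t: 6.1
tcp_pos: [0.5018, -0.162, 0.0959]
tool_rot: [0.684, 0.73, 0.0, -0.001]
force: [1.6, 0.5, -6.6]
finger_gap: 0.478
```

>>> servo_tool(increments=[{"yaw": 0, "hand": 0.7, "travel": [0, 0, -0.5]}, {"yaw": 0, "hand": 0.7, "travel": [0, 0, -0.5]}])

```text
t: 6.3
tcp_pos: [0.5013, -0.162, 0.0968]
tool_rot: [0.684, 0.73, -0.0, -0.001]
force: [0.4, 0.2, -7.1]
finger_gap: 0.482
```

>>> servo_tool(increments=[{"yaw": 0, "hand": 0.7, "travel": [0, 0, -0.5]}, {"yaw": 0, "hand": 0.7, "travel": [0, 0, -0.5]}])

```text
t: 6.5
tcp_pos: [0.5012, -0.1622, 0.098]
tool_rot: [0.684, 0.73, -0.0, -0.001]
force: [0.2, 0.1, -7.4]
finger_gap: 0.48
```

>>> servo_tool(increments=[{"yaw": 0, "hand": 0.7, "travel": [0, 0, -1]}, {"yaw": 0, "hand": 0.7, "travel": [0, 0, -1]}, {"yaw": 0, "hand": 0.7, "travel": [0.1, 0, -1]}, {"yaw": 0, "hand": 0.7, "travel": [0.1, 0, -1]}])

```text
t: 6.9
tcp_pos: [0.5018, -0.1623, 0.1024]
tool_rot: [0.684, 0.73, -0.0, -0.0]
force: [-0.6, 0.4, -6.3]
finger_gap: 0.482
```

```bash
python3 -c "
from h import *
crop('scene',(240,140,370,270),5,'pics/s5.png')
to([.5,-.16,.1])"
```

```text
t 6.95 tcp [ 0.5019 -0.1624  0.1026] yang 3.75 gap 0.479 F [-1.69  1.14 -2.52] delta [ 2.5 -1.7  2.6]
```

View pics/s5.png

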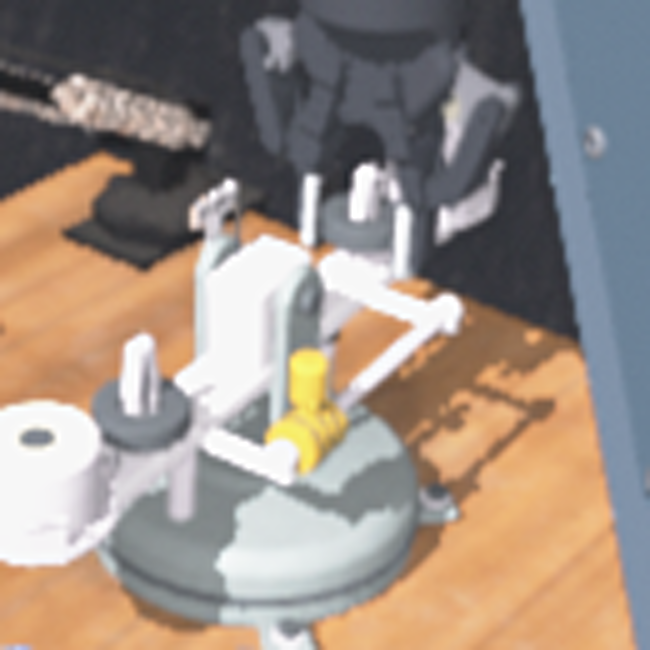

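>>> servo_tool(increments=[{"yaw": 0, "hand": 0.7, "travel": [0.1, 0, -1.5]}, {"yaw": 0, "hand": 0.7, "travel": [0.1, 0, -1.5]}, {"yaw": 0, "hand": 0.7, "travel": [0.1, 0, -1.5]}, {"yaw": 0, "hand": 0.7, "travel": [0.1, 0, -1.5]}, {"yaw": 0, "hand": 0.7, "travel": [0.1, 0, -1.5]}, {"yaw": 0, "hand": 0.7, "travel": [0.1, 0, -1.5]}])

```text
t: 7.55
tcp_pos: [0.5023, -0.1622, 0.1115]
tool_rot: [0.684, 0.73, 0.0, 0.0]
force: [0.2, 0.2, -7.6]
finger_gap: 0.48
```

>>> servo_tool(increments=[{"yaw": 0, "hand": 0.7, "travel": [0.1, 0, -1.5]}, {"yaw": 0, "hand": 0.7, "travel": [0.1, 0, -1.5]}, {"yaw": 0, "hand": 0.7, "travel": [0.1, 0, -1.5]}, {"yaw": 0, "hand": 0.7, "travel": [0.1, 0, -1.5]}, {"yaw": 0, "hand": 0.7, "travel": [0.1, 0, -1.5]}, {"yaw": 0, "hand": 0.7, "travel": [0.1, 0, -1.5]}])

```text
t: 8.15
tcp_pos: [0.5024, -0.1616, 0.1208]
tool_rot: [0.684, 0.73, 0.0, 0.001]
force: [0.1, -0.2, -4.2]
finger_gap: 0.478
```

>>> servo_tool(increments=[{"yaw": 0, "hand": 0.7, "travel": [0.1, 0, -1.5]}, {"yaw": 0, "hand": 0.7, "travel": [0.1, 0, -1.5]}, {"yaw": 0, "hand": 0.7, "travel": [0.1, 0, -1.5]}, {"yaw": 0, "hand": 0.7, "travel": [0.1, 0, -1.5]}, {"yaw": 0, "hand": 0.7, "travel": [0.1, 0, -1.5]}, {"yaw": 0, "hand": 0.7, "travel": [0.1, 0, -1.5]}])

```text
t: 8.75
tcp_pos: [0.5024, -0.1613, 0.1297]
tool_rot: [0.684, 0.73, -0.0, 0.001]
force: [-0.6, -1.9, -1.7]
finger_gap: 0.482
```

```bash
python3 -c "
from h import *
crop('scene',(240,140,370,270),5,'pics/s6.png')
to([.5,-.16,.1])"
```

```text
t 8.80 tcp [ 0.5024 -0.1612  0.1299] yang 3.75 gap 0.477 F [-0.36 -2.28 -0.45] delta [ 1.4 -2.4 29.9]
```

View pics/s6.png

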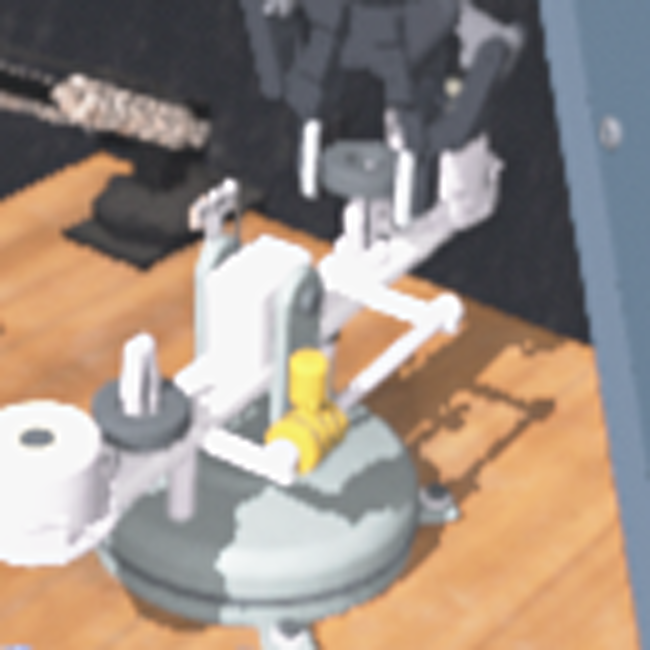

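>>> servo_tool(increments=[{"yaw": 0, "hand": 0.7, "travel": [0, 0, -2]}, {"yaw": 0, "hand": 0.7, "travel": [0, 0, -2]}, {"yaw": 0, "hand": 0.7, "travel": [0, 0, -2]}, {"yaw": 0, "hand": 0.7, "travel": [0, 0, -3]}, {"yaw": 0, "hand": 0.7, "travel": [0, 0, -8]}, {"yaw": 0, "hand": 0.7, "travel": [0, 0, -20]}, {"yaw": 0, "hand": 0.7, "travel": [0, 0, -15]}, {"yaw": 0, "hand": 0.7, "travel": [0, 0, 0]}, {"yaw": 0, "hand": 0.7, "travel": [0, 0, 0]}])

```text
t: 9.7
tcp_pos: [0.502, -0.1606, 0.1816]
tool_rot: [0.684, 0.73, 0.0, 0.0]
force: [-0.4, -1.0, -1.3]
finger_gap: 0.481
```

```bash
python3 -c "
from h import *
s=crop('scene',(230,120,360,250),5,'pics/s7.png')
cv2.imwrite('pics/w7.png',manip.snapshot('wrist')['pixels'])
X=armpt(CAS+[.05],(0,.085,.017)); print(X)
to([X[0],X[1],.2])"
```

```text
[0.49150259 0.0065761  0.15122698]
t 9.80 tcp [ 0.5014 -0.1604  0.1807] yang 3.75 gap 0.483 F [ 0.1  -0.13 -0.85] delta [167.3   1.  -19.2]
```

View pics/s7.png

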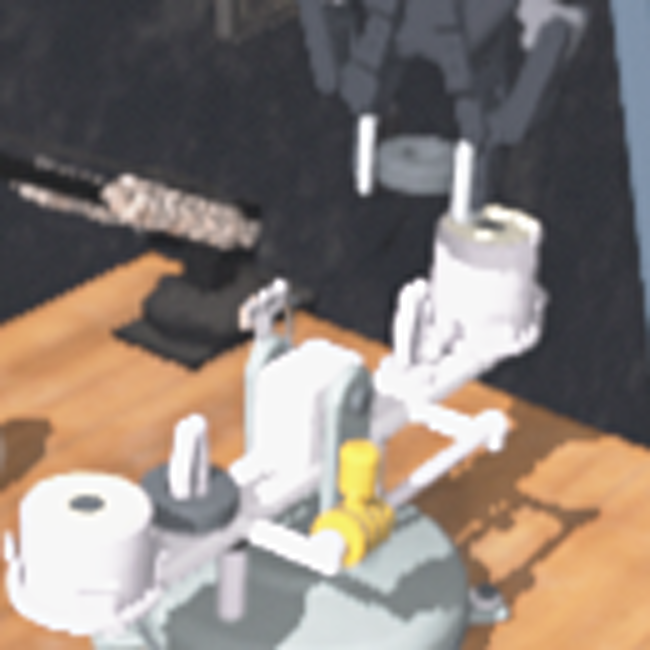

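View pics/w7.png

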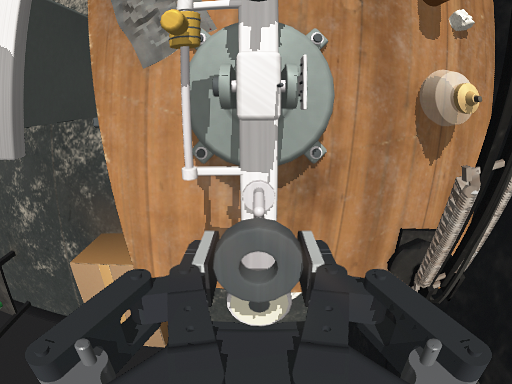

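>>> servo_tool(increments=[{"yaw": 0, "hand": 0.7, "travel": [10, 0.5, 0]}, {"yaw": 0, "hand": 0.7, "travel": [25, 0.5, 0]}, {"yaw": 0, "hand": 0.7, "travel": [35, 0, 0]}, {"yaw": 0, "hand": 0.7, "travel": [35, 0, 0]}, {"yaw": 0, "hand": 0.7, "travel": [35, 0, 0]}, {"yaw": 0, "hand": 0.7, "travel": [20, 0, 0]}, {"yaw": 0, "hand": 0.7, "travel": [7.5, 0, 0]}, {"yaw": 0, "hand": 0.7, "travel": [0, 0, 0]}, {"yaw": 0, "hand": 0.7, "travel": [0, 0, 0]}])

```text
t: 10.7
tcp_pos: [0.4923, 0.0059, 0.1811]
tool_rot: [0.684, 0.73, -0.0, 0.0]
force: [-0.2, -1.1, -0.8]
finger_gap: 0.478
```

```bash
python3 -c "
from h import *
s=crop('scene',(230,120,360,250),5,'pics/s8.png')
cv2.imwrite('pics/w8.png',manip.snapshot('wrist')['pixels'])
crop('top',(170,160,320,270),5,'pics/t8.png')
for ti in (.05,0,-.05):
  for z in (-.025,-.013,.017): print(ti,z,armpt(CAS+[ti],(0,.085,z)).round(4))
X=armpt(CAS+[.05],(0,.085,.017))
to([X[0],X[1],.15])"
```

```text
0.05 -0.025 [0.4914 0.0087 0.1093]
0.05 -0.013 [0.4914 0.0081 0.1213]
0.05 0.017 [0.4915 0.0066 0.1512]
0 -0.025 [0.4914 0.0075 0.105 ]
0 -0.013 [0.4914 0.0075 0.117 ]
0 0.017 [0.4914 0.0075 0.147 ]
-0.05 -0.025 [0.4915 0.0062 0.1008]
-0.05 -0.013 [0.4915 0.0068 0.1128]
-0.05 0.017 [0.4914 0.0083 0.1427]
t 10.85 tcp [0.4924 0.0054 0.1812] yang 3.66 gap 0.480 F [ 0.72 -0.21 -1.03] delta [ 1.3 -0.8 31.2]
```

View pics/s8.png

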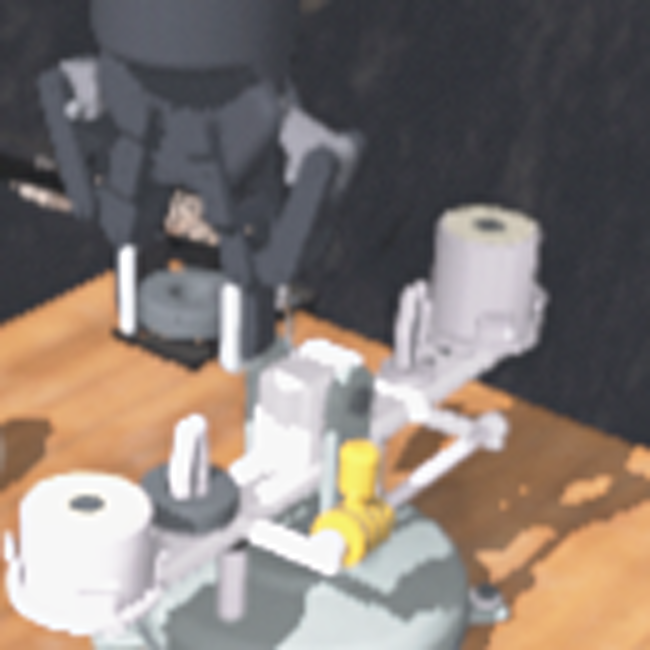

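View pics/w8.png

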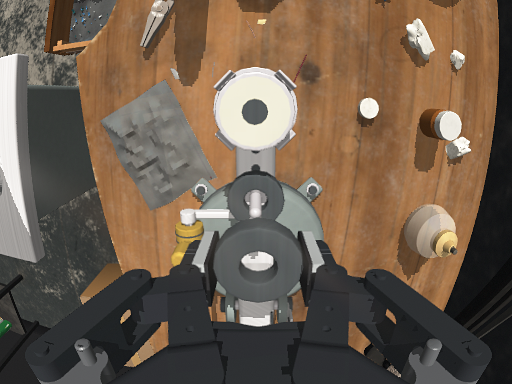

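View pics/t8.png

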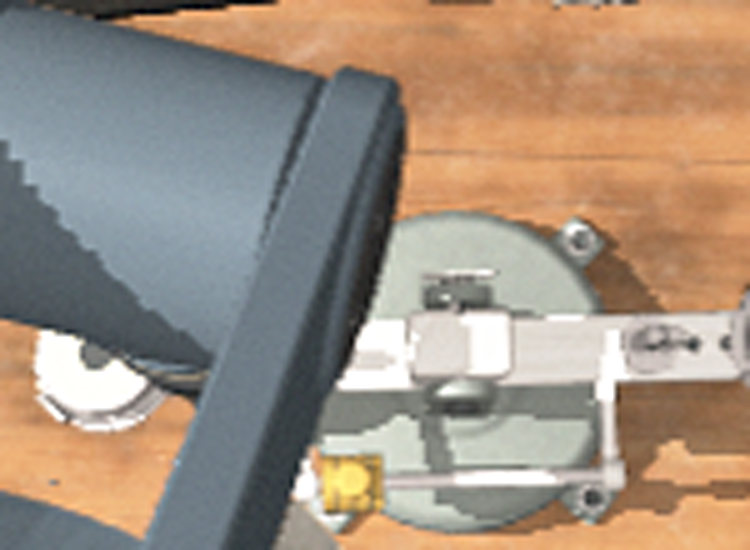

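>>> servo_tool(increments=[{"yaw": 0, "hand": 0.7, "travel": [1.3, -0.8, 5]}, {"yaw": 0, "hand": 0.7, "travel": [0, 0, 15]}, {"yaw": 0, "hand": 0.7, "travel": [0, 0, 14]}, {"yaw": 0, "hand": 0.7, "travel": [0, 0, 4]}, {"yaw": 0, "hand": 0.7, "travel": [0, 0, 0]}, {"yaw": 0, "hand": 0.7, "travel": [0, 0, 0]}])

```text
t: 11.45
tcp_pos: [0.4915, 0.0074, 0.1435]
tool_rot: [0.684, 0.73, 0.0, 0.0]
force: [-0.3, -0.3, -0.7]
finger_gap: 0.478
```

```bash
python3 -c "
from h import *
s=crop('scene',(240,150,330,240),7,'pics/s9.png')
crop('wrist',(190,180,330,320),5,'pics/w9.png')
X=armpt(CAS+[.05],(0,.085,.017))
to([X[0],X[1],.15])"
```

```text
t 11.55 tcp [0.4917 0.0075 0.1438] yang 3.74 gap 0.477 F [-0.11 -0.06 -1.43] delta [-0.9 -0.2 -6.2]
```

View pics/s9.png

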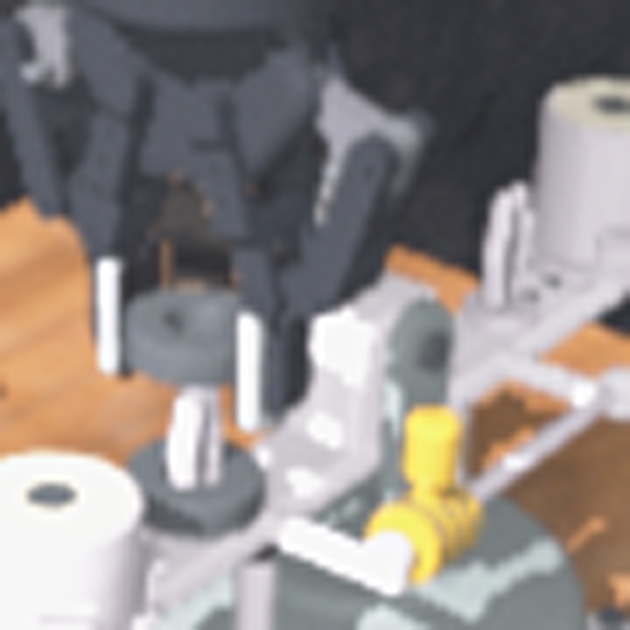

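View pics/w9.png

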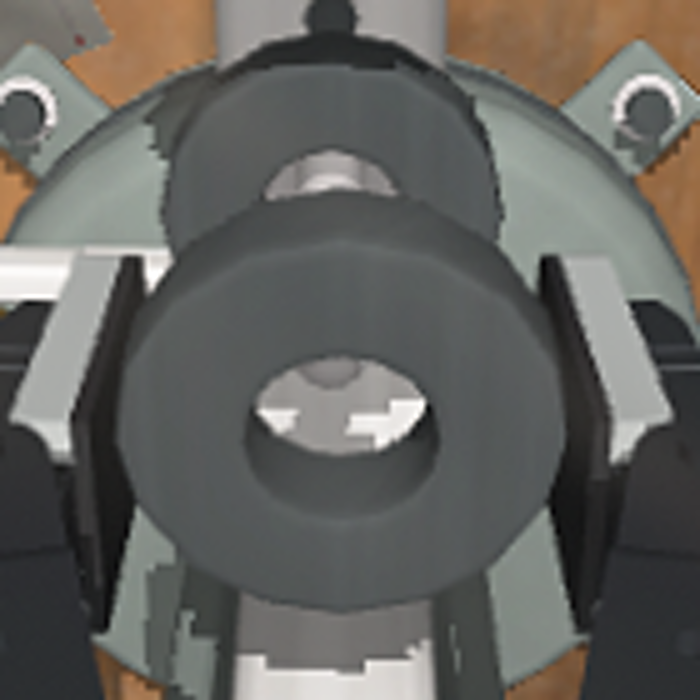

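>>> servo_tool(increments=[{"yaw": 0, "hand": 0.7, "travel": [-0.6, -0.8, 2]}, {"yaw": 0, "hand": 0.7, "travel": [0, 0, 2]}, {"yaw": 0, "hand": 0.7, "travel": [0, 0, 2]}, {"yaw": 0, "hand": 0.7, "travel": [0, 0, 1]}, {"yaw": 0, "hand": 0.7, "travel": [0, 0, 1]}, {"yaw": 0, "hand": 0.7, "travel": [0, 0, 1]}, {"yaw": 0, "hand": 0.7, "travel": [0, 0, 1]}, {"yaw": 0, "hand": 0.7, "travel": [0, 0, 1]}])

```text
t: 12.35
tcp_pos: [0.4905, 0.007, 0.1322]
tool_rot: [0.684, 0.73, 0.0, 0.0]
force: [0.6, -0.3, -1.0]
finger_gap: 0.477
```

```bash
python3 -c "
from h import *
s=crop('scene',(240,150,330,240),7,'pics/s10.png')
crop('wrist',(190,180,330,320),5,'pics/w10.png')
X=armpt(CAS+[.0],(0,.085,.017))
to([X[0],X[1],.15])"
```

```text
t 12.45 tcp [0.4903 0.007  0.1322] yang 3.75 gap 0.476 F [ 0.34  0.13 -0.11] delta [  0.4   1.1 -17.8]
```

View pics/s10.png

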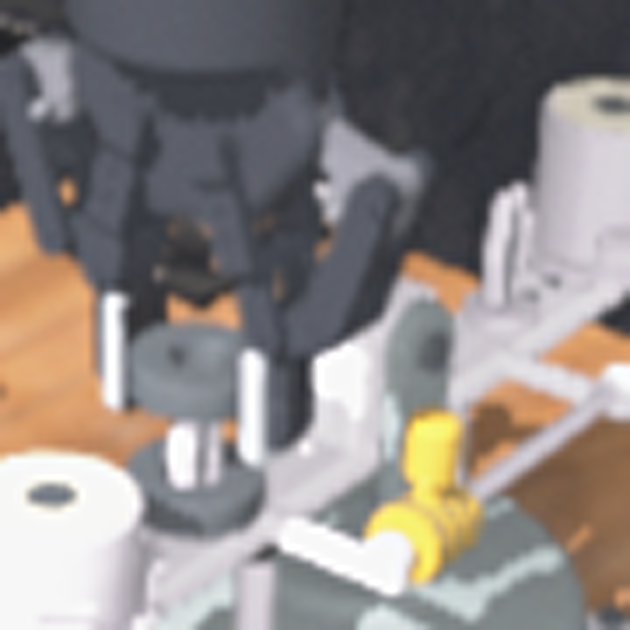

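View pics/w10.png

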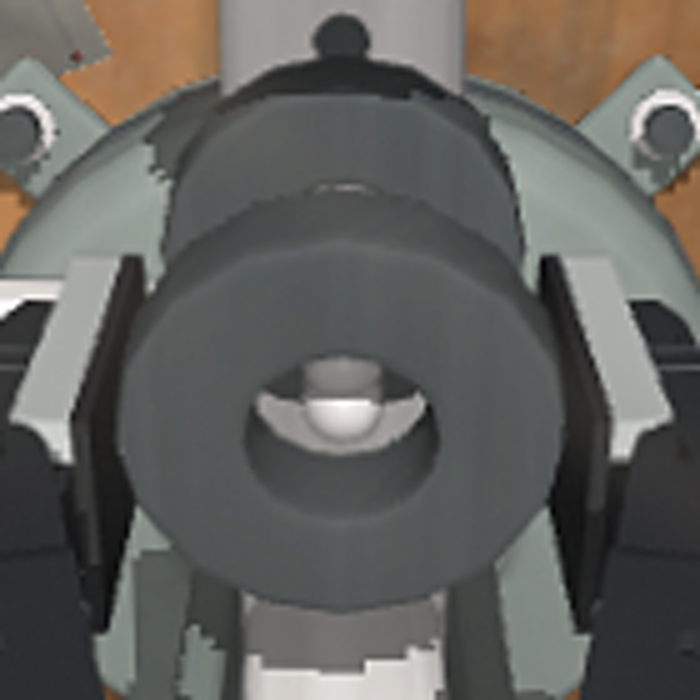

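>>> servo_tool(increments=[{"yaw": 0, "hand": 0.7, "travel": [0, 0, 1]}, {"yaw": 0, "hand": 0.7, "travel": [0, 0, 1]}, {"yaw": 0, "hand": 0.7, "travel": [0, 0, 1]}, {"yaw": 0, "hand": 0.7, "travel": [0, 0, 1]}])

```text
t: 12.85
tcp_pos: [0.4904, 0.007, 0.1282]
tool_rot: [0.684, 0.73, 0.0, -0.0]
force: [-0.2, -0.8, -0.2]
finger_gap: 0.483
```

>>> servo_tool(increments=[{"yaw": 0, "hand": 0.7, "travel": [0, 0, 1]}, {"yaw": 0, "hand": 0.7, "travel": [0, 0, 1]}, {"yaw": 0, "hand": 0.7, "travel": [0, 0, 1]}])

```text
t: 13.15
tcp_pos: [0.4905, 0.007, 0.1252]
tool_rot: [0.684, 0.73, 0.0, 0.0]
force: [0.1, 0.1, -0.6]
finger_gap: 0.479
```

>>> servo_tool(increments=[{"yaw": 0, "hand": 0.7, "travel": [0, 0, 1]}, {"yaw": 0, "hand": 0.7, "travel": [0, 0, 1]}, {"yaw": 0, "hand": 0.7, "travel": [0, 0, 1]}])

```text
t: 13.45
tcp_pos: [0.4904, 0.007, 0.1222]
tool_rot: [0.684, 0.73, -0.0, -0.0]
force: [-0.1, 0.6, -0.9]
finger_gap: 0.482
```

```bash
python3 -c "
from h import *
s=crop('scene',(240,150,330,240),7,'pics/s11.png')
crop('wrist',(190,180,330,320),5,'pics/w11.png')
X=armpt(CAS+[.0],(0,.085,.017))
to([X[0],X[1],.15])"
```

```text
t 13.55 tcp [0.4903 0.007  0.1222] yang 3.74 gap 0.482 F [-0.94 -0.61 -2.22] delta [  0.4   1.1 -27.8]
```

View pics/s11.png

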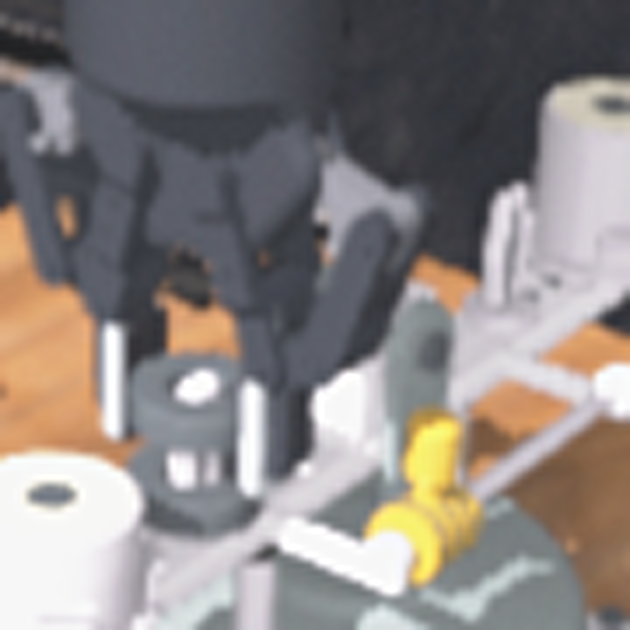

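View pics/w11.png

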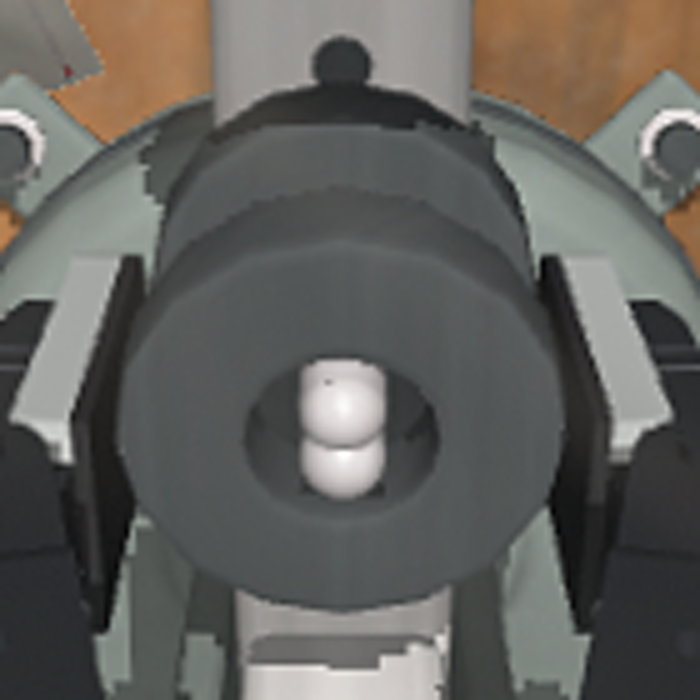

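>>> servo_tool(increments=[{"yaw": 0, "hand": 0.7, "travel": [0, 0, 1]}, {"yaw": 0, "hand": 0.7, "travel": [0, 0, 1]}, {"yaw": 0, "hand": 0.7, "travel": [0, 0, 1]}, {"yaw": 0, "hand": 0.7, "travel": [0, 0, 1]}, {"yaw": 0, "hand": 0.7, "travel": [0, 0, 1]}])

```text
t: 14.05
tcp_pos: [0.4905, 0.0071, 0.1172]
tool_rot: [0.684, 0.73, 0.0, 0.0]
force: [-0.2, 0.1, -1.4]
finger_gap: 0.48
```

>>> servo_tool(increments=[{"yaw": 0, "hand": 0.7, "travel": [0, 0, 1]}, {"yaw": 0, "hand": 0.7, "travel": [0, 0, 1]}, {"yaw": 0, "hand": 0.7, "travel": [0, 0, 1]}, {"yaw": 0, "hand": 0.7, "travel": [0, 0, 1]}])

```text
t: 14.45
tcp_pos: [0.4904, 0.007, 0.1132]
tool_rot: [0.684, 0.73, 0.0, -0.0]
force: [-0.7, 1.7, -0.4]
finger_gap: 0.478
```

>>> servo_tool(increments=[{"yaw": 0, "hand": 0.7, "travel": [0, 0, 1]}, {"yaw": 0, "hand": 0.7, "travel": [0, 0, 1]}, {"yaw": 0, "hand": 0.7, "travel": [0, 0, 1]}, {"yaw": 0, "hand": 0.7, "travel": [0, 0, 1]}])

```text
t: 14.85
tcp_pos: [0.4905, 0.007, 0.1099]
tool_rot: [0.684, 0.73, 0.0, 0.0]
force: [-2.5, 1.0, 9.5]
finger_gap: 0.48
```

```bash
python3 -c "
from h import *
s=crop('scene',(240,150,330,240),7,'pics/s12.png')
X=armpt(CAS+[.0],(0,.085,.017))
to([X[0],X[1],.15])"
```

```text
t 14.90 tcp [0.4905 0.007  0.1099] yang 3.76 gap 0.476 F [-1.24  0.55  5.49] delta [  0.5   1.  -40.1]
```

View pics/s12.png

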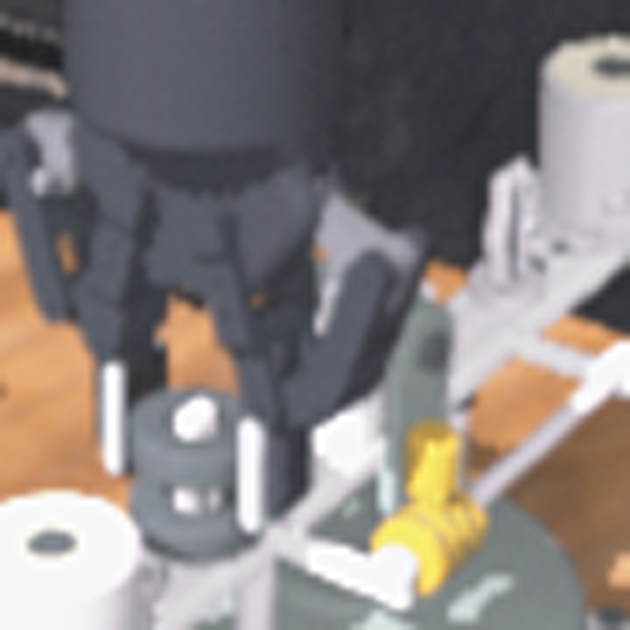

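>>> servo_tool(increments=[{"yaw": 0, "hand": 0.7, "travel": [0, 0, 0.5]}, {"yaw": 0, "hand": 0.7, "travel": [0, 0, 0.5]}])

```text
t: 15.1
tcp_pos: [0.4905, 0.007, 0.1094]
tool_rot: [0.684, 0.73, 0.0, 0.0]
force: [-2.3, 1.4, 11.0]
finger_gap: 0.48
```

>>> servo_tool(increments=[{"yaw": 0, "hand": 0.7, "travel": [0, 0, 0.5]}, {"yaw": 0, "hand": 0.7, "travel": [0, 0, 0.5]}, {"yaw": 0, "hand": 0.7, "travel": [0, 0, 0.5]}])

```text
t: 15.4
tcp_pos: [0.4905, 0.0069, 0.1084]
tool_rot: [0.683, 0.73, 0.0, 0.0]
force: [-2.7, 0.5, 15.8]
finger_gap: 0.483
```

>>> servo_tool(increments=[{"yaw": 0, "hand": 0.7, "travel": [0, 0, 0.5]}, {"yaw": 0, "hand": 0.7, "travel": [0, 0, 0.5]}, {"yaw": 0, "hand": 0.7, "travel": [0, 0, 0.5]}])

```text
t: 15.7
tcp_pos: [0.4905, 0.0069, 0.1072]
tool_rot: [0.683, 0.73, 0.0, 0.001]
force: [-4.1, 0.7, 18.5]
finger_gap: 0.478
```

```bash
python3 -c "
from h import *
s=crop('scene',(240,150,330,240),7,'pics/s13.png')
crop('wrist',(190,180,330,320),5,'pics/w13.png')
X=armpt(CAS+[.0],(0,.085,.017))
to([X[0],X[1],.15])"
```

```text
t 15.80 tcp [0.4905 0.0069 0.1071] yang 3.77 gap 0.478 F [-3.54  0.1  16.8 ] delta [  0.6   1.  -42.9]
```

View pics/s13.png

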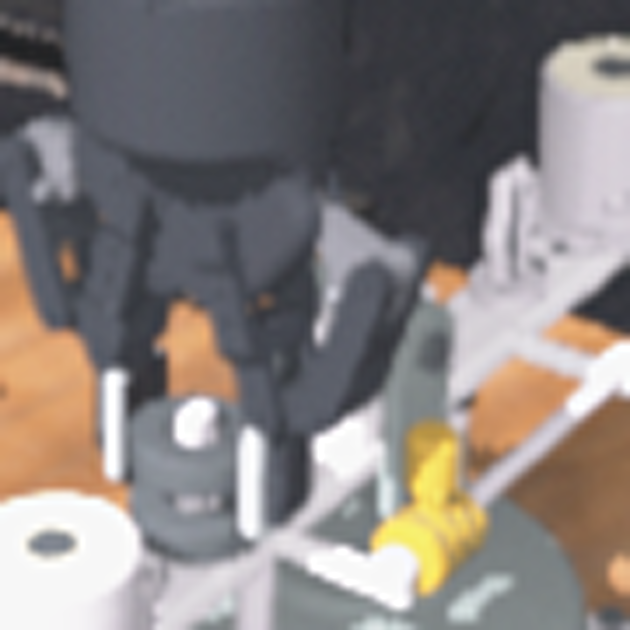

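View pics/w13.png

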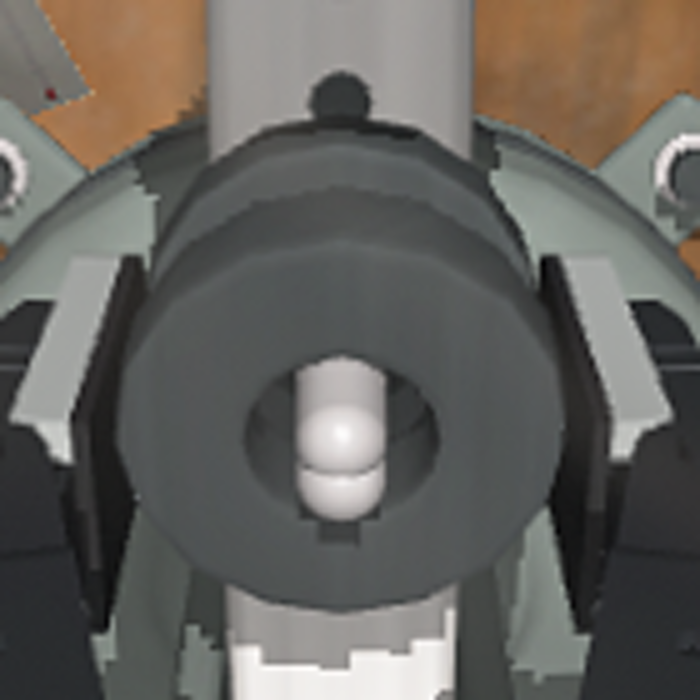

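>>> servo_tool(increments=[{"yaw": 0, "hand": 0.7, "travel": [0, 0, -0.5]}, {"yaw": 0, "hand": 0.7, "travel": [0, 0, 0]}, {"yaw": 0, "hand": 0.7, "travel": [0, 0, 0]}], newtons=25)

```text
t: 16.1
tcp_pos: [0.4905, 0.0069, 0.1072]
tool_rot: [0.683, 0.73, 0.0, 0.0]
force: [-3.3, 0.3, 12.5]
finger_gap: 0.48
```

>>> servo_tool(increments=[{"yaw": 0, "hand": 0.7, "travel": [0, -0.3, 0.5]}, {"yaw": 0, "hand": 0.7, "travel": [0, -0.3, 0.5]}, {"yaw": 0, "hand": 0.7, "travel": [0, 0, 0]}])

```text
t: 16.4
tcp_pos: [0.4905, 0.0068, 0.1068]
tool_rot: [0.684, 0.73, 0.001, 0.001]
force: [-2.6, 2.0, 16.3]
finger_gap: 0.479
```

```bash
cat > ov.py <<'E'
from h import *
import sys
ti=float(sys.argv[1]); g=float(sys.argv[2]); out=sys.argv[3]
s=manip.snapshot('scene'); x0,y0,x1,y1=250,180,310,240; f=10
im=cv2.resize(s["pixels"][y0:y1,x0:x1],None,fx=f,fy=f,interpolation=cv2.INTER_CUBIC)
raw=im.copy()
th=np.linspace(0,2*np.pi,80)
for z,c in((0,(0,255,0)),(.012,(0,255,0)),(.012+g,(0,0,255)),(.024+g,(0,0,255))):
    pts=np.array([(proj(s,armpt(CAS+[ti],(.021*np.cos(a),.085+.021*np.sin(a),-.025+z)))-(x0,y0)+.5)*f for a in th])
    cv2.polylines(im,[pts.astype(int)],True,c,1)
cv2.imwrite(out,im[:, :]); cv2.imwrite(out.replace('.png','r.png'),raw)
to([0,0,0])
E
python3 ov.py -.05 .004 pics/o1.png
```

```text
t 16.45 tcp [0.4905 0.0068 0.1068] yang 3.76 gap 0.484 F [-2.03  1.42 16.39] delta [  25.5 -490.2  105.6]
```

View pics/o1.png

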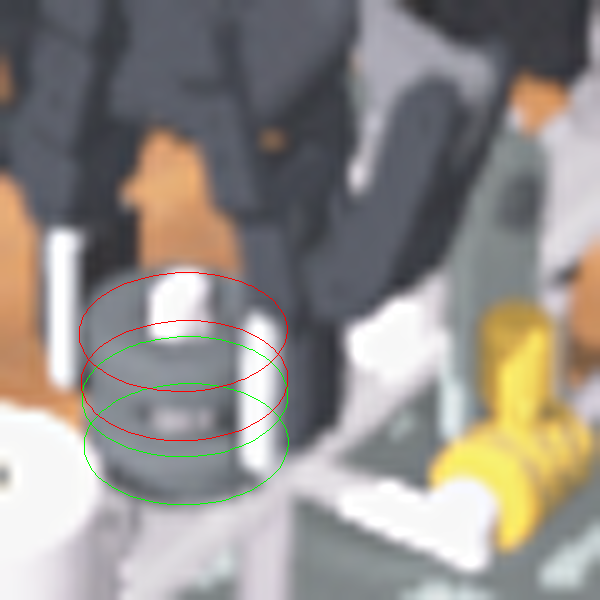

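View pics/o1r.png

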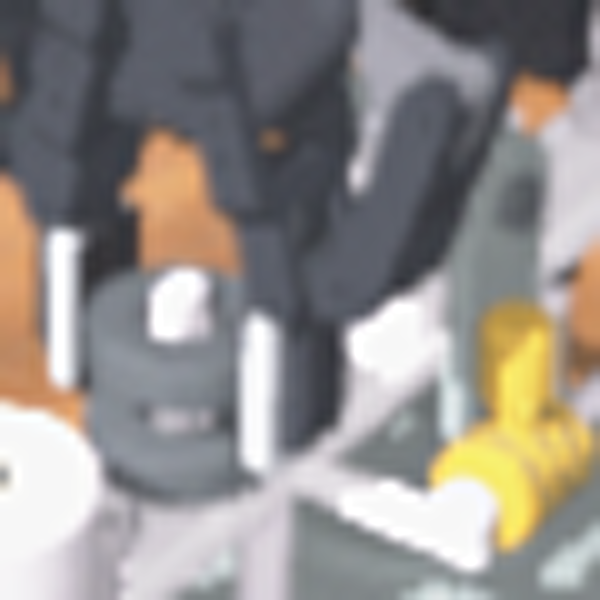

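```bash
cat > ov2.py <<'E'
from h import *
import sys
ti=float(sys.argv[1]); gs=[float(a) for a in sys.argv[3:]]; out=sys.argv[2]
s=manip.snapshot('scene'); x0,y0,x1,y1=252,198,288,236; f=10
g=s["pixels"][y0:y1,x0:x1].astype(float)
g=np.clip((g-30)*2.2,0,255).astype(np.uint8)
raw=cv2.resize(g,None,fx=f,fy=f,interpolation=cv2.INTER_CUBIC)
th=np.linspace(0,2*np.pi,80); ims=[raw]
for gp in gs:
    im=raw.copy()
    for z,c in((0,(0,255,0)),(.012,(0,255,0)),(.012+gp,(0,0,255)),(.024+gp,(0,0,255))):
        pts=np.array([(proj(s,armpt(CAS+[ti],(.021*np.cos(a),.085+.021*np.sin(a),-.025+z)))-(x0,y0)+.5)*f for a in th])
        cv2.polylines(im,[pts.astype(int)],True,c,1)
    ims.append(im)
cv2.imwrite(out,np.hstack(ims)); to([0,0,0])
E
python3 ov2.py -.05 pics/o2.png .006
```

```text
t 16.50 tcp [0.4905 0.0068 0.1068] yang 3.76 gap 0.480 F [-2.66  1.15 16.77] delta [  25.5 -490.2  105.6]
```

View pics/o2.png

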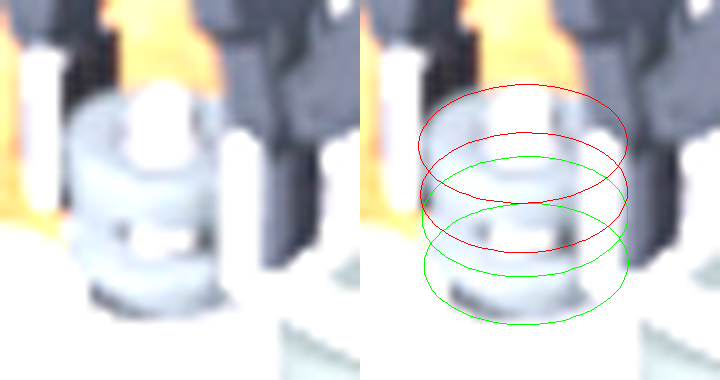

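>>> servo_tool(increments=[{"yaw": 0, "hand": 0.7, "travel": [0, 0, -1]}, {"yaw": 0, "hand": 0.7, "travel": [0, 0, -1]}, {"yaw": 0, "hand": 0.7, "travel": [0, 0, -1]}, {"yaw": 0, "hand": 0.6, "travel": [0, 0, 0]}, {"yaw": 0, "hand": 0.5, "travel": [0, 0, 0]}, {"yaw": 0, "hand": 0.4, "travel": [0, 0, 0]}, {"yaw": 0, "hand": 0.35, "travel": [0, 0, 0]}, {"yaw": 0, "hand": 0.35, "travel": [0, 0, 0]}])

```text
t: 17.3
tcp_pos: [0.4894, 0.007, 0.1076]
tool_rot: [0.684, 0.73, -0.0, -0.0]
force: [-1.1, -0.2, 0.2]
finger_gap: 0.652
```

```bash
python3 ov2.py -.05 pics/o3.png .006 .009; python3 -c "
from h import *
crop('wrist',(170,160,350,330),4,'pics/w14.png')"
```

```text
t 17.35 tcp [0.4895 0.007  0.1077] yang 3.75 gap 0.648 F [-0.77 -0.38 -0.82] delta [  25.1 -488.8  108. ]
```

View pics/o3.png

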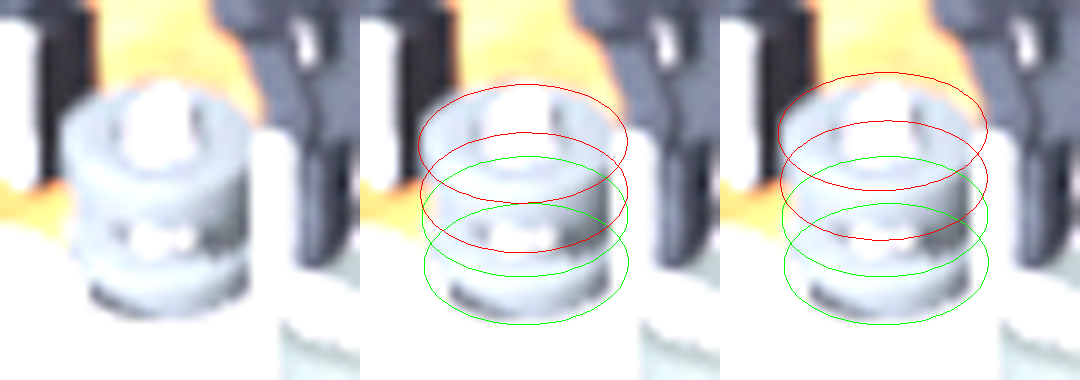

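View pics/w14.png

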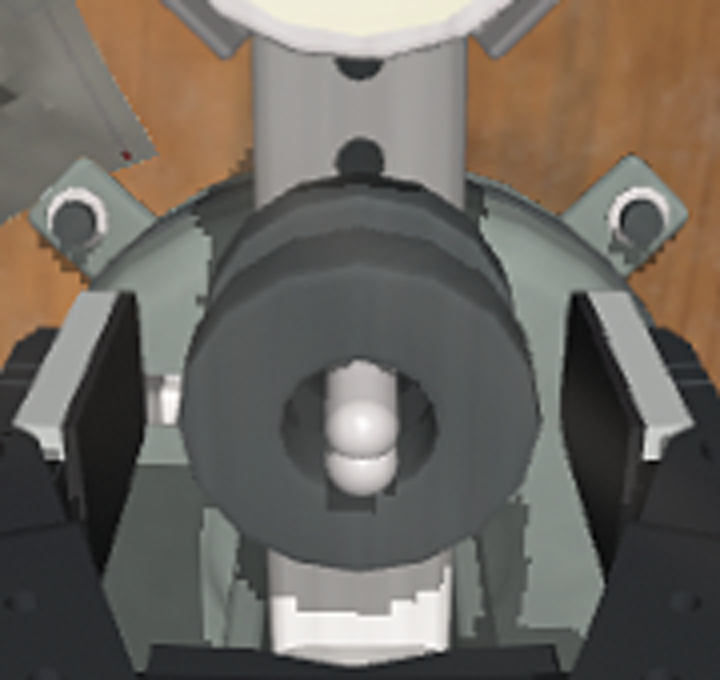

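>>> servo_tool(increments=[{"yaw": 0, "hand": 0.35, "travel": [0, 1, -1]}, {"yaw": 0, "hand": 0.4, "travel": [0, 0, 0]}, {"yaw": 0, "hand": 0.45, "travel": [0, 0, 0]}, {"yaw": 0, "hand": 0.48, "travel": [0, 0, 0]}, {"yaw": 0, "hand": 0.52, "travel": [0, 0, 0]}, {"yaw": 0, "hand": 0.6, "travel": [0, 0, 0]}, {"yaw": 0, "hand": 0.7, "travel": [0, 0, 0]}, {"yaw": 0, "hand": 0.7, "travel": [0, 0, 0]}], newtons=35)

```text
t: 18.2
tcp_pos: [0.4906, 0.0071, 0.1088]
tool_rot: [0.684, 0.73, -0.0, -0.0]
force: [-0.4, 1.4, 0.4]
finger_gap: 0.482
```

>>> servo_tool(increments=[{"yaw": 0, "hand": 0.7, "travel": [0, 0, 0.5]}, {"yaw": 0, "hand": 0.7, "travel": [0, 0, 0.5]}])

```text
t: 18.4
tcp_pos: [0.4906, 0.0071, 0.1085]
tool_rot: [0.684, 0.73, -0.0, -0.0]
force: [-1.9, 0.7, 11.2]
finger_gap: 0.482
```

>>> servo_tool(increments=[{"yaw": 0, "hand": 0.7, "travel": [0, 0, 0.5]}, {"yaw": 0, "hand": 0.7, "travel": [0, 0, 0.5]}])

```text
t: 18.6
tcp_pos: [0.4906, 0.0071, 0.108]
tool_rot: [0.683, 0.73, -0.0, 0.0]
force: [-2.3, 0.6, 12.8]
finger_gap: 0.483
```

>>> servo_tool(increments=[{"yaw": 0, "hand": 0.7, "travel": [0, 0, 0.5]}, {"yaw": 0, "hand": 0.7, "travel": [0, 0, 0.5]}])

```text
t: 18.8
tcp_pos: [0.4906, 0.007, 0.1071]
tool_rot: [0.683, 0.73, -0.0, 0.0]
force: [-3.5, 1.1, 13.7]
finger_gap: 0.481
```

>>> servo_tool(increments=[{"yaw": 0, "hand": 0.7, "travel": [0, 0, 0.4]}, {"yaw": 0, "hand": 0.7, "travel": [0, 0, 0.4]}])

```text
t: 19.0
tcp_pos: [0.4906, 0.007, 0.1063]
tool_rot: [0.683, 0.73, -0.0, 0.0]
force: [-3.1, 1.0, 14.3]
finger_gap: 0.482
```

>>> servo_tool(increments=[{"yaw": 0, "hand": 0.7, "travel": [0, 0, 0.4]}, {"yaw": 0, "hand": 0.7, "travel": [0, 0, 0.4]}])

```text
t: 19.2
tcp_pos: [0.4906, 0.007, 0.1057]
tool_rot: [0.683, 0.73, -0.0, 0.0]
force: [-3.8, 0.6, 14.9]
finger_gap: 0.482
```

>>> servo_tool(increments=[{"yaw": 0, "hand": 0.7, "travel": [0, 0, 0.4]}, {"yaw": 0, "hand": 0.7, "travel": [0, 0, 0.4]}])

```text
t: 19.4
tcp_pos: [0.4906, 0.007, 0.105]
tool_rot: [0.683, 0.73, -0.0, 0.0]
force: [-3.7, 0.0, 16.7]
finger_gap: 0.486
```

```bash
python3 ov2.py -.05 pics/o4.png .006; python3 -c "
from h import *
print(manip.sense()['ft_torque'])
crop('wrist',(170,160,350,330),4,'pics/w15.png')"
```

```text
t 19.45 tcp [0.4906 0.007  0.1049] yang 3.77 gap 0.484 F [-3.96  0.26 13.39] delta [  25.3 -490.   104.8]
[0.00593366 0.65756166 0.00307852]
```

View pics/o4.png

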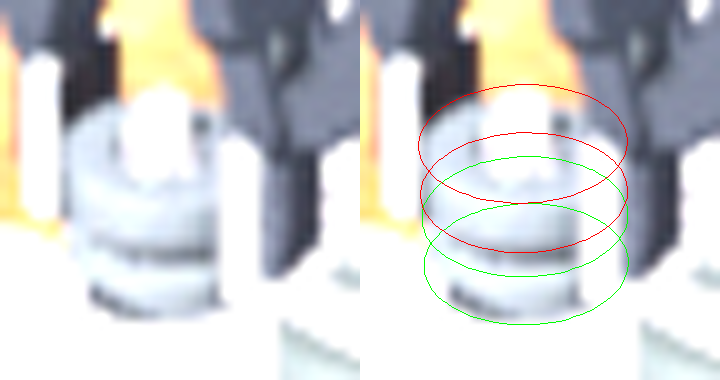

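View pics/w15.png

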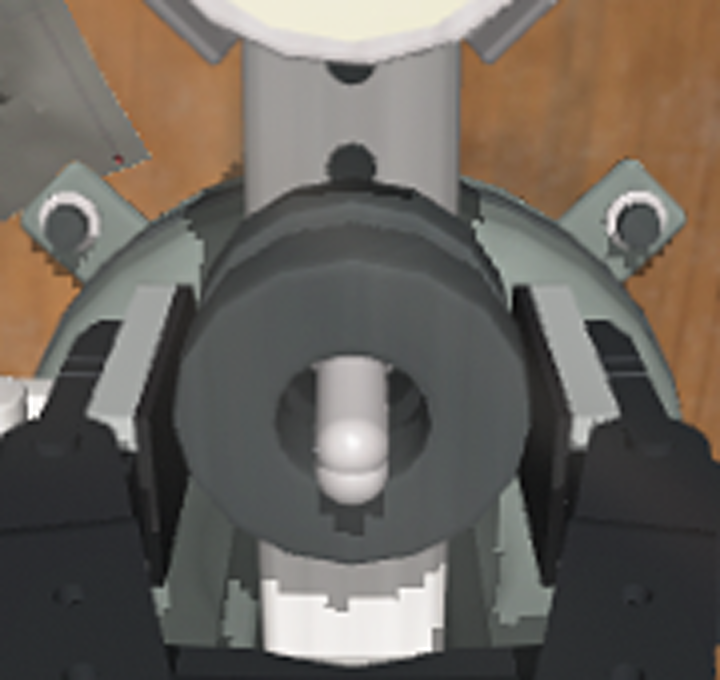

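>>> servo_tool(increments=[{"yaw": 0, "hand": 0.7, "travel": [0, -0.5, 0]}, {"yaw": 0, "hand": 0.7, "travel": [0, -0.5, 0.3]}, {"yaw": 0, "hand": 0.7, "travel": [0, 0, 0.3]}])

```text
t: 19.8
tcp_pos: [0.4906, 0.007, 0.1046]
tool_rot: [0.684, 0.73, 0.001, 0.001]
force: [-3.4, 0.3, 16.8]
finger_gap: 0.486
```

>>> servo_tool(increments=[{"yaw": 0, "hand": 0.7, "travel": [0, 0, 0.4]}, {"yaw": 0, "hand": 0.7, "travel": [0, 0, 0.4]}])

```text
t: 20.0
tcp_pos: [0.4906, 0.0069, 0.1039]
tool_rot: [0.684, 0.73, 0.001, 0.001]
force: [-3.3, 0.9, 17.4]
finger_gap: 0.482
```

>>> servo_tool(increments=[{"yaw": 0, "hand": 0.7, "travel": [0, 0, 0.3]}, {"yaw": 0, "hand": 0.7, "travel": [0, 0, 0.3]}])

```text
t: 20.2
tcp_pos: [0.4906, 0.0069, 0.1035]
tool_rot: [0.684, 0.73, 0.001, 0.001]
force: [-3.4, 0.5, 18.7]
finger_gap: 0.482
```

```bash
python3 ov2.py -.05 pics/o5.png .002; python3 -c "
from h import *
crop('wrist',(170,160,350,330),4,'pics/w16.png')"
```

```text
t 20.25 tcp [0.4906 0.0068 0.1034] yang 3.76 gap 0.481 F [-2.56  0.06 16.2 ] delta [  25.4 -490.3  102.2]
```

View pics/o5.png

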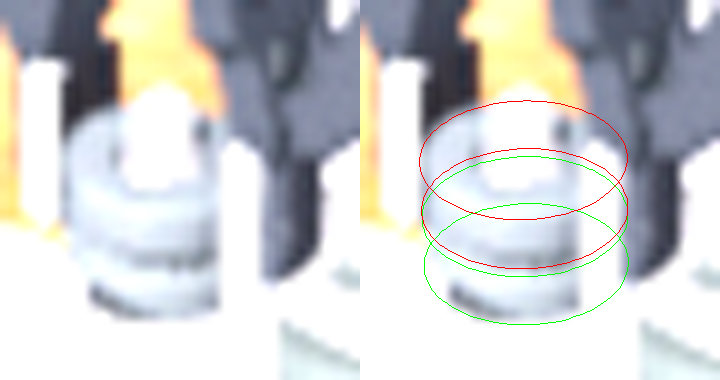

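View pics/w16.png

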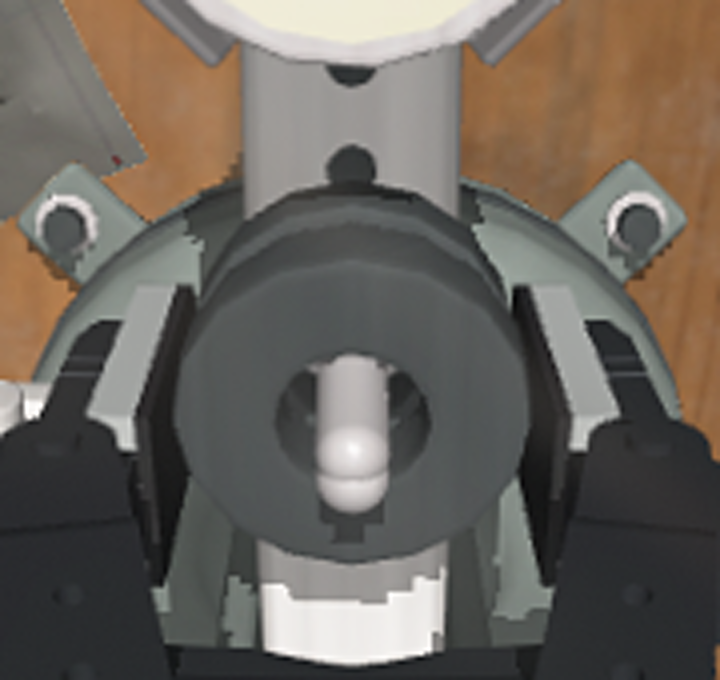

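>>> servo_tool(increments=[{"yaw": 0, "hand": 0.7, "travel": [0, 0.5, -1]}, {"yaw": 0, "hand": 0.7, "travel": [0, 0.5, -1]}, {"yaw": 0, "hand": 0.7, "travel": [0, 0, -1]}, {"yaw": 0, "hand": 0.6, "travel": [0, 0, -0.5]}, {"yaw": 0, "hand": 0.5, "travel": [0, 0, 0]}, {"yaw": 0, "hand": 0.4, "travel": [0, 0, 0]}, {"yaw": 0, "hand": 0.35, "travel": [0, 0, 0]}, {"yaw": 0, "hand": 0.35, "travel": [0, 0, -10]}, {"yaw": 0, "hand": 0.35, "travel": [0, 0, -15]}, {"yaw": 0, "hand": 0.35, "travel": [0, 0, -6]}, {"yaw": 0, "hand": 0.5, "travel": [0, 0, 0]}, {"yaw": 0, "hand": 0.6, "travel": [0, 0, 0]}, {"yaw": 0, "hand": 0.7, "travel": [0, 0, 0]}, {"yaw": 0, "hand": 0.7, "travel": [0, 0, 0]}, {"yaw": 0, "hand": 0.7, "travel": [0, 0, 0]}])

```text
t: 21.8
tcp_pos: [0.4906, 0.0071, 0.1355]
tool_rot: [0.684, 0.73, -0.0, -0.0]
force: [0.1, 0.4, -0.7]
finger_gap: 0.3
```

```bash
python3 ov2.py -.05 pics/o6.png .004 .006; python3 -c "
from h import *
crop('wrist',(170,160,350,330),4,'pics/w17.png')"
```

```text
t 21.85 tcp [0.4906 0.0071 0.1356] yang 3.75 gap 0.297 F [-0.09 -1.2   0.02] delta [  25.  -489.9  136. ]
```

View pics/o6.png

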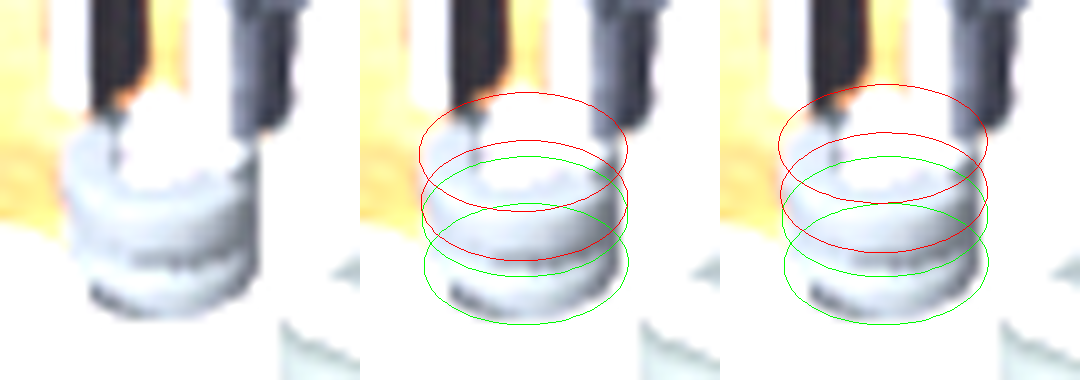

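View pics/w17.png

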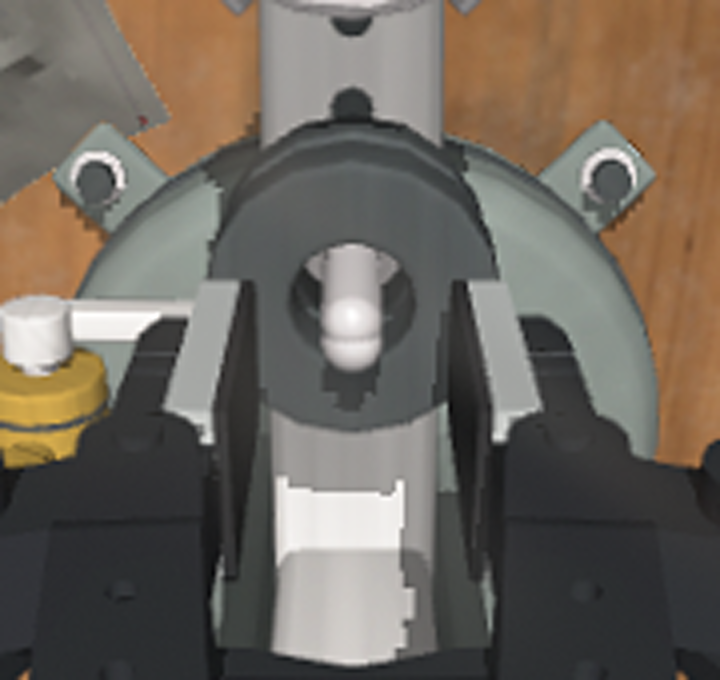

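>>> servo_tool(increments=[{"yaw": 0, "hand": 0.76, "travel": [0, 0, 1]}, {"yaw": 0, "hand": 0.76, "travel": [0, 0, 1]}, {"yaw": 0, "hand": 0.76, "travel": [0, 0, 1]}, {"yaw": 0, "hand": 0.76, "travel": [0, 0, 1]}], newtons=60)

```text
t: 22.3
tcp_pos: [0.4908, 0.0071, 0.1318]
tool_rot: [0.684, 0.73, -0.0, -0.0]
force: [-0.3, -0.2, 0.4]
finger_gap: 0.243
```

>>> servo_tool(increments=[{"yaw": 0, "hand": 0.76, "travel": [0, 0, 0.7]}, {"yaw": 0, "hand": 0.76, "travel": [0, 0, 0.7]}, {"yaw": 0, "hand": 0.76, "travel": [0, 0, 0.7]}])

```text
t: 22.6
tcp_pos: [0.4909, 0.007, 0.1298]
tool_rot: [0.684, 0.73, 0.0, 0.0]
force: [-0.3, -0.4, 3.6]
finger_gap: 0.245
```

>>> servo_tool(increments=[{"yaw": 0, "hand": 0.76, "travel": [0, 0, 0.7]}, {"yaw": 0, "hand": 0.76, "travel": [0, 0, 0.7]}, {"yaw": 0, "hand": 0.76, "travel": [0, 0, 0.7]}])

```text
t: 22.9
tcp_pos: [0.4912, 0.0069, 0.1281]
tool_rot: [0.684, 0.73, 0.0, 0.0]
force: [-0.7, 0.0, 5.0]
finger_gap: 0.241
```

>>> servo_tool(increments=[{"yaw": 0, "hand": 0.76, "travel": [0, 0, 0.6]}, {"yaw": 0, "hand": 0.76, "travel": [0, 0, 0.6]}, {"yaw": 0, "hand": 0.76, "travel": [0, 0, 0.6]}])

```text
t: 23.2
tcp_pos: [0.4912, 0.007, 0.126]
tool_rot: [0.684, 0.73, 0.0, 0.0]
force: [0.3, 0.0, 4.2]
finger_gap: 0.243
```

>>> servo_tool(increments=[{"yaw": 0, "hand": 0.76, "travel": [0, 0, 0.5]}, {"yaw": 0, "hand": 0.76, "travel": [0, 0, 0.5]}])

```text
t: 23.4
tcp_pos: [0.4912, 0.007, 0.1251]
tool_rot: [0.684, 0.73, 0.0, 0.0]
force: [0.3, 0.6, 7.3]
finger_gap: 0.238
```

>>> servo_tool(increments=[{"yaw": 0, "hand": 0.76, "travel": [0, 0, 0.5]}, {"yaw": 0, "hand": 0.76, "travel": [0, 0, 0.5]}])

```text
t: 23.6
tcp_pos: [0.4912, 0.0073, 0.1248]
tool_rot: [0.684, 0.73, 0.001, 0.0]
force: [-1.9, 1.6, 15.0]
finger_gap: 0.242
```

>>> servo_tool(increments=[{"yaw": 0, "hand": 0.76, "travel": [0, 0, 0.3]}, {"yaw": 0, "hand": 0.76, "travel": [0, 0, 0]}])

```text
t: 23.8
tcp_pos: [0.4912, 0.0073, 0.1248]
tool_rot: [0.684, 0.73, 0.001, 0.0]
force: [-2.2, 1.3, 14.4]
finger_gap: 0.239
```

```bash
python3 ov2.py -.05 pics/o7.png .0 .002
```

```text
t 23.85 tcp [0.4913 0.0073 0.1248] yang 3.74 gap 0.240 F [-1.48  0.81 14.02] delta [  24.7 -490.9  124.1]
```

View pics/o7.png

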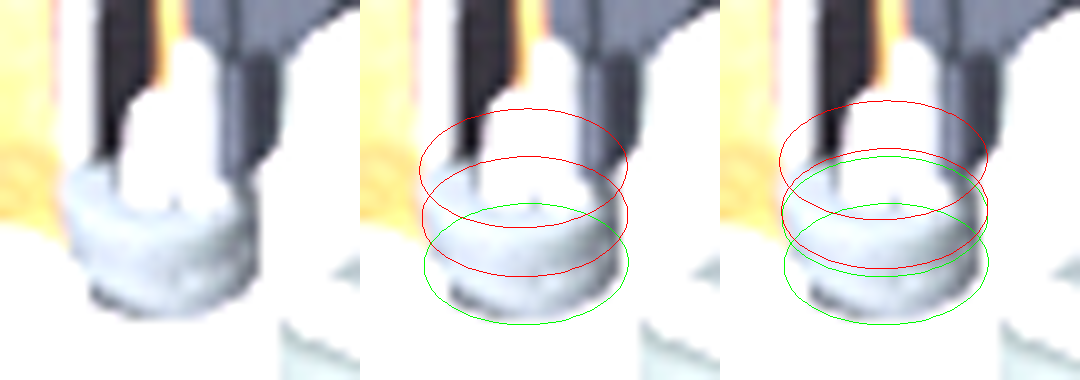

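>>> servo_tool(increments=[{"yaw": 0, "hand": 0.76, "travel": [0, 0, 0.3]}, {"yaw": 0, "hand": 0.76, "travel": [0, 0, 0]}])

```text
t: 24.05
tcp_pos: [0.4913, 0.0073, 0.1248]
tool_rot: [0.684, 0.73, 0.001, 0.0]
force: [-2.1, 1.6, 16.8]
finger_gap: 0.241
```

>>> servo_tool(increments=[{"yaw": 0, "hand": 0.76, "travel": [0, 0, 0.2]}, {"yaw": 0, "hand": 0.76, "travel": [0, 0, 0]}])

```text
t: 24.25
tcp_pos: [0.4913, 0.0073, 0.1247]
tool_rot: [0.684, 0.73, 0.001, 0.001]
force: [-1.8, 1.5, 18.0]
finger_gap: 0.241
```

>>> servo_tool(increments=[{"yaw": 0, "hand": 0.76, "travel": [0, 0, 0.2]}, {"yaw": 0, "hand": 0.76, "travel": [0, 0, 0]}, {"yaw": 0, "hand": 0.76, "travel": [0, 0, 0]}, {"yaw": 0, "hand": 0.76, "travel": [0, 0, 0]}])

```text
t: 24.65
tcp_pos: [0.4913, 0.0073, 0.1247]
tool_rot: [0.684, 0.73, 0.001, 0.001]
force: [-3.2, 1.4, 19.4]
finger_gap: 0.24
```

>>> servo_tool(increments=[{"yaw": 0, "hand": 0.76, "travel": [0, 0, 0.1]}, {"yaw": 0, "hand": 0.76, "travel": [0, 0, 0]}, {"yaw": 0, "hand": 0.76, "travel": [0, 0, 0]}, {"yaw": 0, "hand": 0.76, "travel": [0, 0, 0]}, {"yaw": 0, "hand": 0.76, "travel": [0, 0, 0]}, {"yaw": 0, "hand": 0.76, "travel": [0, 0, 0]}])

```text
t: 25.25
tcp_pos: [0.4913, 0.0073, 0.1247]
tool_rot: [0.684, 0.73, 0.001, 0.001]
force: [-3.0, 1.7, 19.4]
finger_gap: 0.239
```

>>> servo_tool(increments=[{"yaw": 0, "hand": 0.76, "travel": [0, 0, -1.5]}, {"yaw": 0, "hand": 0.76, "travel": [0, 0, -2]}, {"yaw": 0, "hand": 0.76, "travel": [0, 0, -10]}, {"yaw": 0, "hand": 0.76, "travel": [0, 0, -25]}, {"yaw": 0, "hand": 0.76, "travel": [0, 0, -20]}, {"yaw": 8.57, "hand": 0.6, "travel": [0, 0, 0]}, {"yaw": 8.57, "hand": 0.6, "travel": [0, 0, 0]}, {"yaw": 8.57, "hand": 0.6, "travel": [0, 0, 0]}, {"yaw": 8.57, "hand": 0.6, "travel": [0, 0, 0]}, {"yaw": 8.57, "hand": 0.6, "travel": [0, 0, 0]}, {"yaw": 8.57, "hand": 0.6, "travel": [0, 0, 0]}, {"yaw": 8.57, "hand": 0.6, "travel": [0, 0, 0]}, {"yaw": 8.57, "hand": 0.6, "travel": [0, 0, 0]}, {"yaw": 8.57, "hand": 0.6, "travel": [0, 0, 0]}, {"yaw": 8.57, "hand": 0.6, "travel": [0, 0, 0]}, {"yaw": 4.3, "hand": 0.6, "travel": [0, 0, 0]}, {"yaw": 0, "hand": 0.6, "travel": [0, 0, 0]}])

```text
t: 26.95
tcp_pos: [0.4905, 0.0071, 0.1812]
tool_rot: [0.999, 0.033, -0.0, -0.0]
force: [0.1, 0.3, 0.5]
finger_gap: 0.399
```

```bash
python3 -c "
from h import *
X=armpt(CAS+[-.05],(-.055,.046,.008)); print(X)
to([X[0],X[1],.15])
crop('scene',(230,140,360,270),5,'pics/s20.png')
cv2.imwrite('pics/w20.png',manip.snapshot('wrist')['pixels'])"
```

```text
[ 0.43907175 -0.03462379  0.13569096]
t 26.95 tcp [0.4905 0.0071 0.1812] yang -86.24 gap 0.399 F [0.1  0.27 0.47] delta [-54.   38.3  31.3]
```

View pics/s20.png

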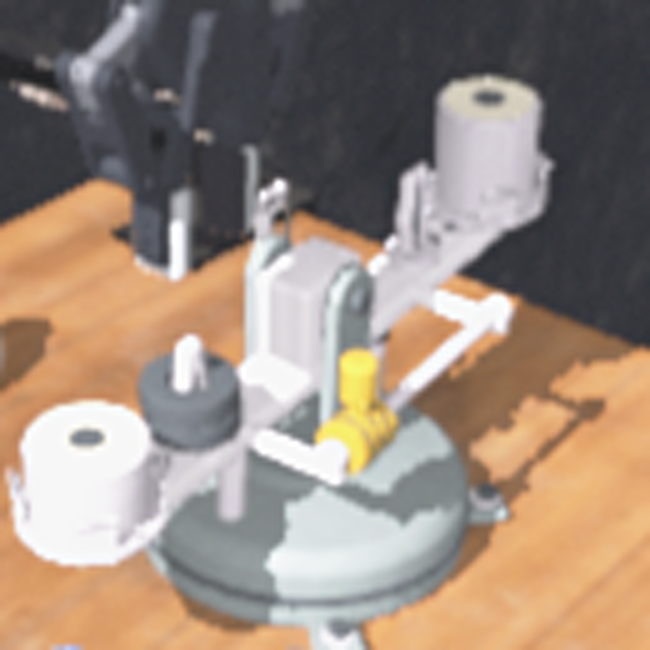

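View pics/w20.png

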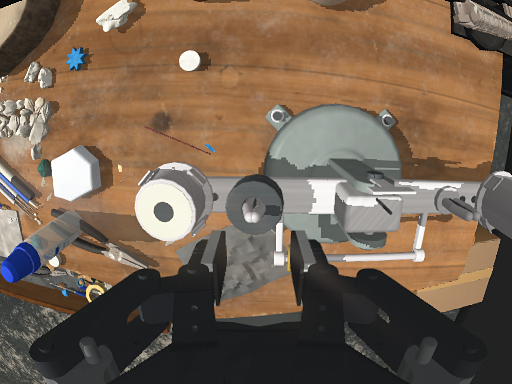

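>>> servo_tool(increments=[{"yaw": 0, "hand": 0.6, "travel": [-20, 14, 0]}, {"yaw": 0, "hand": 0.6, "travel": [-24, 18, 0]}, {"yaw": 0, "hand": 0.6, "travel": [-10, 6.3, 0]}, {"yaw": 0, "hand": 0.6, "travel": [0, 0, 15]}, {"yaw": 0, "hand": 0.6, "travel": [0, 0, 15]}, {"yaw": 0, "hand": 0.6, "travel": [0, 0, 5]}, {"yaw": 0, "hand": 0.6, "travel": [0, 0, 0]}, {"yaw": 0, "hand": 0.6, "travel": [0, 0, 0]}])

```text
t: 27.85
tcp_pos: [0.4399, -0.0347, 0.1466]
tool_rot: [0.999, 0.033, 0.0, 0.0]
force: [0.4, 0.0, 0.6]
finger_gap: 0.4
```

```bash
python3 -c "
from h import *
X=armpt(CAS+[-.05],(-.055,.046,.008)); print(X)
to([X[0],X[1],.117])
crop('wrist',(150,150,350,350),4,'pics/w21.png')"
```

```text
[ 0.43907175 -0.03462379  0.13569096]
t 27.85 tcp [ 0.4399 -0.0347  0.1466] yang -86.22 gap 0.400 F [0.35 0.02 0.56] delta [-0.8 -0.1 29.6]
```

View pics/w21.png

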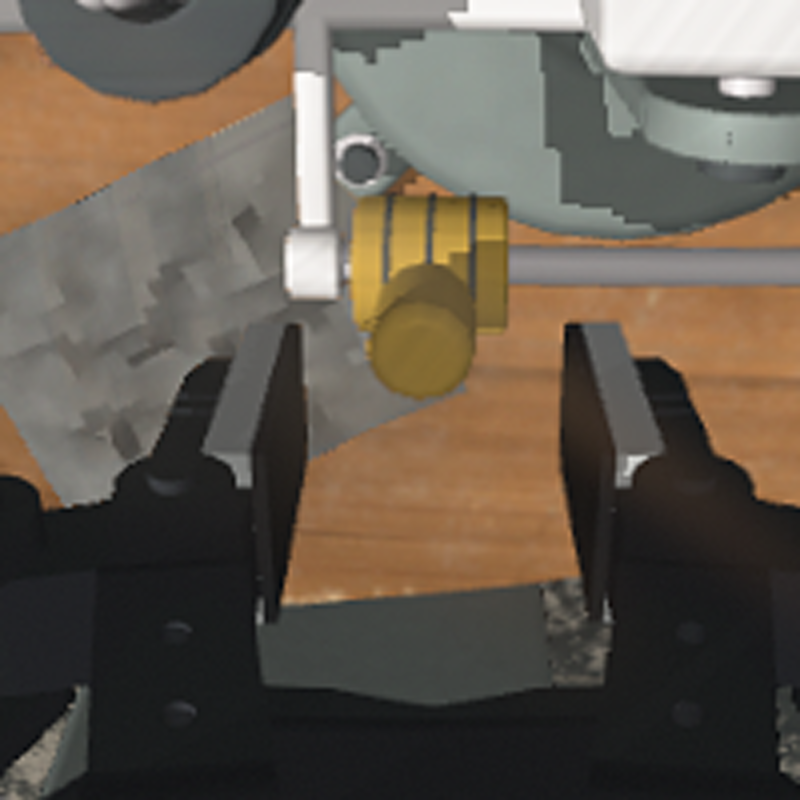

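>>> servo_tool(increments=[{"yaw": 0, "hand": 0.6, "travel": [-0.8, -1, 10]}, {"yaw": 0, "hand": 0.6, "travel": [0, 0, 12]}, {"yaw": 0, "hand": 0.6, "travel": [0, 0, 7]}, {"yaw": 0, "hand": 0.65, "travel": [0, 0, 0]}, {"yaw": 0, "hand": 0.7, "travel": [0, 0, 0]}, {"yaw": 0, "hand": 0.75, "travel": [0, 0, 0]}, {"yaw": 0, "hand": 0.8, "travel": [0, 0, 0]}, {"yaw": 0, "hand": 0.85, "travel": [0, 0, 0]}, {"yaw": 0, "hand": 0.9, "travel": [0, 0, 0]}], newtons=20)

```text
t: 28.8
tcp_pos: [0.4389, -0.0337, 0.1177]
tool_rot: [0.999, 0.033, 0.0, 0.0]
force: [-0.4, 1.8, 4.5]
finger_gap: 0.178
```

```bash
python3 -c "
from h import *
X=armpt(CAS+[0],(-.055,.0,.008)); print(X)
to([X[0],X[1],.117])"
```

```text
[ 0.4420865  -0.08086797  0.138     ]
t 28.80 tcp [ 0.4389 -0.0337  0.1177] yang -86.26 gap 0.178 F [-0.41  1.76  4.54] delta [ 0.1 47.3  0.7]
```

>>> servo_tool(increments=[{"yaw": 0, "hand": 0.9, "travel": [0, 2, 0]}, {"yaw": 0, "hand": 0.9, "travel": [0, 5, -0.3]}, {"yaw": 0, "hand": 0.9, "travel": [0, 5, -0.3]}, {"yaw": 0, "hand": 0.9, "travel": [0, 5, -0.3]}, {"yaw": 0, "hand": 0.9, "travel": [0, 5, -0.3]}, {"yaw": 0, "hand": 0.9, "travel": [0, 5, -0.3]}, {"yaw": 0, "hand": 0.9, "travel": [0, 5, -0.3]}, {"yaw": 0, "hand": 0.9, "travel": [0, 5, -0.3]}, {"yaw": 0, "hand": 0.9, "travel": [0, 5, -0.2]}, {"yaw": 0, "hand": 0.9, "travel": [0, 3.5, 0]}, {"yaw": 0, "hand": 0.9, "travel": [0, 1, 0]}, {"yaw": 0, "hand": 0.9, "travel": [0, 0, 0]}, {"yaw": 0, "hand": 0.75, "travel": [0, 0, 0]}, {"yaw": 0, "hand": 0.7, "travel": [0, 0, 0]}, {"yaw": 0, "hand": 0.6, "travel": [0, 0, 0]}, {"yaw": 0, "hand": 0.6, "travel": [0, 0, -15]}, {"yaw": 0, "hand": 0.6, "travel": [0, 0, -20]}, {"yaw": 0, "hand": 0.6, "travel": [0, 0, 0]}, {"yaw": 0, "hand": 0.6, "travel": [0, 0, 0]}, {"yaw": 0, "hand": 0.6, "travel": [0, 0, 0]}])

```text
t: 30.8
tcp_pos: [0.441, -0.08, 0.1539]
tool_rot: [0.999, 0.033, -0.001, -0.0]
force: [0.2, -0.7, 0.4]
finger_gap: 0.4
```

>>> servo_tool(increments=[{"yaw": 0, "hand": 0.6, "travel": [0, 0, 0]}, {"yaw": 0, "hand": 0.6, "travel": [0, 0, 0]}, {"yaw": 0, "hand": 0.6, "travel": [0, 0, 0]}, {"yaw": 0, "hand": 0.6, "travel": [0, 0, 0]}, {"yaw": 0, "hand": 0.6, "travel": [0, 0, 0]}, {"yaw": 0, "hand": 0.6, "travel": [0, 0, 0]}, {"yaw": 0, "hand": 0.6, "travel": [0, 0, 0]}, {"yaw": 0, "hand": 0.6, "travel": [0, 0, 0]}, {"yaw": 0, "hand": 0.6, "travel": [0, 0, 0]}, {"yaw": 0, "hand": 0.6, "travel": [0, 0, 0]}])

```text
t: 31.8
tcp_pos: [0.4416, -0.0802, 0.1546]
tool_rot: [0.999, 0.033, 0.0, 0.0]
force: [-0.4, 0.4, 0.4]
finger_gap: 0.4
```

```bash
python3 -c "
from h import *
to([0,0,.117])
crop('scene',(230,140,360,270),5,'pics/s22.png')
cv2.imwrite('pics/w22.png',manip.snapshot('wrist')['pixels'])"
```

```text
t 31.80 tcp [ 0.4416 -0.0802  0.1546] yang -86.25 gap 0.400 F [-0.36  0.43  0.37] delta [-435.4 -108.9   37.6]
```

View pics/s22.png

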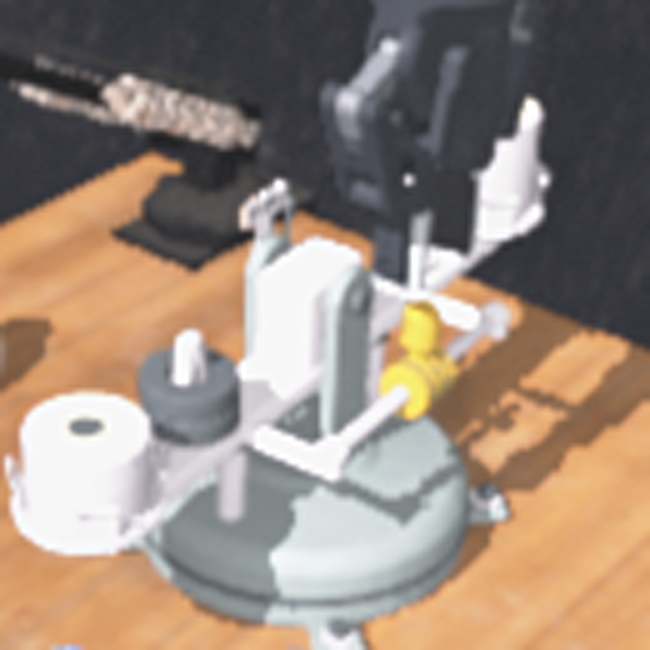

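View pics/w22.png

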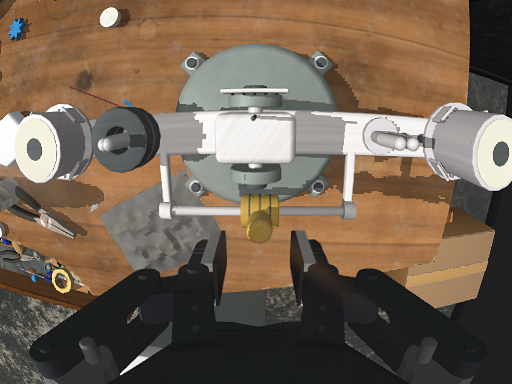

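```bash
cat > tilt.py <<'E'
from h import *
s=manip.snapshot('scene')
cv2.imwrite('pics/sc_%04d.png'%int(manip.sense()["t"]*100),s["pixels"])
ref=cv2.cvtColor(cv2.imread("pics/scene0.png"),cv2.COLOR_BGR2GRAY); cur=cv2.cvtColor(s["pixels"],cv2.COLOR_BGR2GRAY)
U=6
def tr(cx,cy,w,h,P):
    t=ref[cy-h:cy+h+1,cx-w:cx+w+1]; R=cur[cy-h-3:cy+h+14,cx-w-6:cx+w+7]
    T=cv2.resize(t,None,fx=U,fy=U,interpolation=cv2.INTER_CUBIC);RR=cv2.resize(R,None,fx=U,fy=U,interpolation=cv2.INTER_CUBIC)
    m=cv2.matchTemplate(RR,T,cv2.TM_CCOEFF_NORMED); _,v,_,l=cv2.minMaxLoc(m)
    d=np.array([l[0]/U-6,l[1]/U-3])
    p0=proj(s,armpt(CAS+[.05],P)); 
    g=[(np.linalg.norm(proj(s,armpt(CAS+[ti],P))-p0-d),ti) for ti in np.linspace(-.06,.06,241)]
    e,ti=min(g); print("shift",d.round(2),"score %.3f"%v,"tilt %.4f res %.2f"%(ti,e))
tr(247,221,14,7,(0,.15,.007))
tr(246,228,17,14,(0,.15,-.01))
to([0,0,0])
E
python3 tilt.py
```

```text
shift [0.   4.17] score 0.951 tilt -0.0110 res 0.11
shift [0.17 4.17] score 0.937 tilt -0.0160 res 0.10
t 31.95 tcp [ 0.4416 -0.0802  0.1546] yang -86.25 gap 0.402 F [-0.2   0.75 -0.94] delta [-435.5 -108.9  154.6]
```

>>> servo_tool(increments=[{"yaw": 0, "hand": 0.6, "travel": [0, 0, 0]}, {"yaw": 0, "hand": 0.6, "travel": [0, 0, 0]}, {"yaw": 0, "hand": 0.6, "travel": [0, 0, 0]}, {"yaw": 0, "hand": 0.6, "travel": [0, 0, 0]}, {"yaw": 0, "hand": 0.6, "travel": [0, 0, 0]}])

```text
t: 32.45
tcp_pos: [0.4416, -0.0802, 0.1546]
tool_rot: [0.999, 0.033, -0.0, -0.0]
force: [0.3, 0.1, 0.1]
finger_gap: 0.4
```

```bash
python3 tilt.py
```

```text
shift [0.   4.17] score 0.951 tilt -0.0110 res 0.11
shift [0.17 4.17] score 0.936 tilt -0.0160 res 0.10
t 32.50 tcp [ 0.4416 -0.0802  0.1546] yang -86.25 gap 0.404 F [ 0.11 -0.06 -0.44] delta [-435.4 -108.8  154.6]
```

Run:
```python
import cv2,numpy as np,glob
ref=cv2.imread("pics/scene0.png",0)
full=cv2.resize(ref[140:270,230:360],None,fx=5,fy=5,interpolation=cv2.INTER_CUBIC)
s20=cv2.imread("pics/s20.png",0); s22=cv2.imread("pics/s22.png",0)
for nm,(x0,y0,x1,y1) in dict(top=(20,365,152,440),hole=(62,385,112,422)).items():
    T=full[y0:y1,x0:x1]
    for n,im in(("s20",s20),("s22",s22)):
        m=cv2.matchTemplate(im,T,cv2.TM_CCOEFF_NORMED);_,v,_,l=cv2.minMaxLoc(m);print(nm,n,(l[0]-x0)/5,(l[1]-y0)/5,round(v,3))
```

```text
top s20 0.4 6.2 0.922
top s22 0.0 4.2 0.949
hole s20 0.0 6.8 0.987
hole s22 -0.2 4.6 0.98
```

>>> servo_tool(increments=[{"yaw": 0, "hand": 0.6, "travel": [0, 0, 15]}, {"yaw": 0, "hand": 0.6, "travel": [0, 0, 15]}, {"yaw": 0, "hand": 0.6, "travel": [0, 0, 5]}, {"yaw": 0, "hand": 0.7, "travel": [0, 0, 0]}, {"yaw": 0, "hand": 0.75, "travel": [0, 0, 0]}, {"yaw": 0, "hand": 0.8, "travel": [0, 0, 0]}, {"yaw": 0, "hand": 0.85, "travel": [0, 0, 0]}, {"yaw": 0, "hand": 0.9, "travel": [0, 0, 0]}, {"yaw": 0, "hand": 0.9, "travel": [0, 1, 0]}, {"yaw": 0, "hand": 0.9, "travel": [0, 1.5, 0]}, {"yaw": 0, "hand": 0.9, "travel": [0, 1, 0]}, {"yaw": 0, "hand": 0.9, "travel": [0, 0, 0]}, {"yaw": 0, "hand": 0.9, "travel": [0, 0, 0]}])

```text
t: 33.8
tcp_pos: [0.4422, -0.0836, 0.1201]
tool_rot: [0.999, 0.033, 0.001, 0.0]
force: [0.1, 1.1, 5.6]
finger_gap: 0.174
```

>>> servo_tool(increments=[{"yaw": 0, "hand": 0.8, "travel": [0, 0, 0]}, {"yaw": 0, "hand": 0.75, "travel": [0, 0, 0]}, {"yaw": 0, "hand": 0.7, "travel": [0, 0, 0]}, {"yaw": 0, "hand": 0.6, "travel": [0, 0, 0]}, {"yaw": 0, "hand": 0.6, "travel": [0, 0, 0]}, {"yaw": 0, "hand": 0.6, "travel": [0, 0, -15]}, {"yaw": 0, "hand": 0.6, "travel": [0, 0, -20]}, {"yaw": 0, "hand": 0.6, "travel": [0, 0, 0]}, {"yaw": 0, "hand": 0.6, "travel": [0, 0, 0]}, {"yaw": 0, "hand": 0.6, "travel": [0, 0, 0]}, {"yaw": 0, "hand": 0.6, "travel": [0, 0, 0]}, {"yaw": 0, "hand": 0.6, "travel": [0, 0, 0]}, {"yaw": 0, "hand": 0.6, "travel": [0, 0, 0]}, {"yaw": 0, "hand": 0.6, "travel": [0, 0, 0]}, {"yaw": 0, "hand": 0.6, "travel": [0, 0, 0]}, {"yaw": 0, "hand": 0.6, "travel": [0, 0, 0]}, {"yaw": 0, "hand": 0.6, "travel": [0, 0, 0]}, {"yaw": 0, "hand": 0.6, "travel": [0, 0, 0]}, {"yaw": 0, "hand": 0.6, "travel": [0, 0, 0]}, {"yaw": 0, "hand": 0.6, "travel": [0, 0, 0]}])

```text
t: 35.8
tcp_pos: [0.4418, -0.0836, 0.1546]
tool_rot: [0.999, 0.033, 0.0, 0.0]
force: [-0.0, -0.5, -0.3]
finger_gap: 0.4
```

```bash
cat > tilt2.py <<'E'
from h import *
s=manip.snapshot('scene')
ref=cv2.imread("pics/scene0.png",0)
B=lambda im:cv2.resize(im[140:270,230:360],None,fx=5,fy=5,interpolation=cv2.INTER_CUBIC)
full=B(ref); cur=B(cv2.cvtColor(s["pixels"],cv2.COLOR_BGR2GRAY)); s20=cv2.imread("pics/s20.png",0)
for nm,(x0,y0,x1,y1) in dict(top=(20,365,152,440),hole=(62,385,112,422)).items():
    T=full[y0:y1,x0:x1]; r=[]
    for im in(s20,cur):
        m=cv2.matchTemplate(im,T,cv2.TM_CCOEFF_NORMED);_,v,_,l=cv2.minMaxLoc(m)
        yy=l[1]; a,b,c=m[yy-1:yy+2,l[0]]; r.append((yy+.5*(a-c)/(a-2*b+c)-y0)/5)
    print(nm,np.round(r,2),"tilt %.4f"%(.05-.1*r[1]/r[0]))
to([0,0,0])
E
python3 tilt2.py; python3 -c "
from h import *
crop('scene',(230,140,360,270),5,'pics/s23.png')
cv2.imwrite('pics/w23.png',manip.snapshot('wrist')['pixels'])"; python3 tilt2.py
```

```text
top [6.27 3.27] tilt -0.0022
hole [6.83 3.61] tilt -0.0029
t 35.85 tcp [ 0.4418 -0.0837  0.1546] yang -86.25 gap 0.398 F [-0.1  -0.49  0.37] delta [-435.4 -112.4  154.6]
top [6.27 3.27] tilt -0.0022
hole [6.83 3.62] tilt -0.0029
t 36.00 tcp [ 0.4419 -0.0837  0.1546] yang -86.25 gap 0.405 F [-0.32 -0.02 -0.05] delta [-435.5 -112.4  154.6]
```

View pics/s23.png

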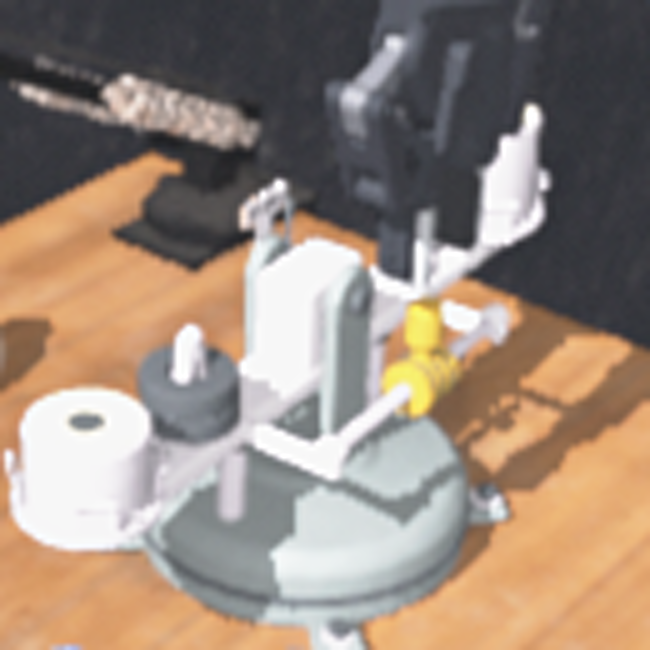

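>>> servo_tool(increments=[{"yaw": 0, "hand": 0.6, "travel": [0, 0, -20]}, {"yaw": 0, "hand": 0.6, "travel": [0, 0, -30]}, {"yaw": 0, "hand": 0.6, "travel": [0, 0, -20]}, {"yaw": 0, "hand": 0.6, "travel": [0, 0, 0]}, {"yaw": 0, "hand": 0.6, "travel": [0, 0, 0]}, {"yaw": 0, "hand": 0.6, "travel": [0, 0, 0]}, {"yaw": 0, "hand": 0.6, "travel": [0, 0, 0]}, {"yaw": 0, "hand": 0.6, "travel": [0, 0, 0]}])

```text
t: 36.8
tcp_pos: [0.4413, -0.0834, 0.2238]
tool_rot: [0.999, 0.033, -0.001, -0.0]
force: [-0.3, 0.6, 0.1]
finger_gap: 0.402
```

```bash
python3 tilt2.py; python3 ov2.py -.002 pics/o9.png 0 .002; python3 -c "
from h import *
crop('wrist',(0,0,512,384),1.5,'pics/w24.png')"
```

```text
top [6.27 3.27] tilt -0.0022
hole [6.83 3.61] tilt -0.0029
t 36.85 tcp [ 0.4415 -0.0835  0.2239] yang -86.26 gap 0.402 F [ 1.03  0.09 -0.13] delta [-434.8 -112.   224.6]
t 36.90 tcp [ 0.4416 -0.0836  0.224 ] yang -86.26 gap 0.402 F [0.54 0.72 0.78] delta [-434.9 -112.1  224.6]
```

View pics/o9.png

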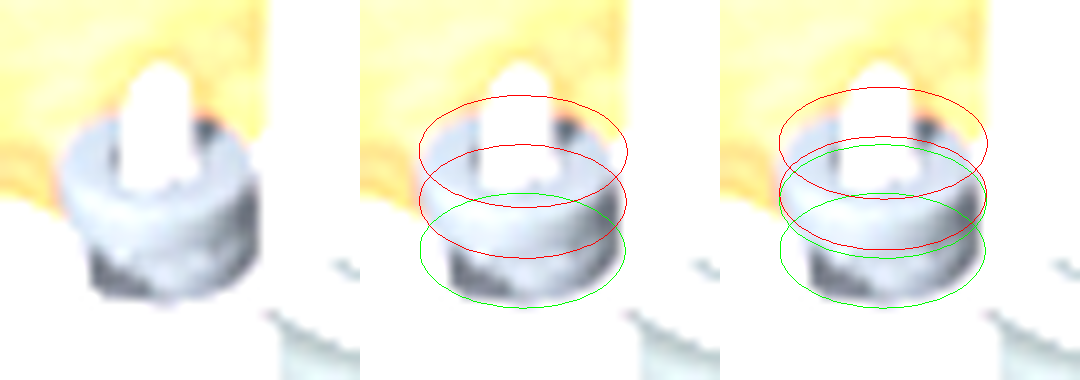

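View pics/w24.png

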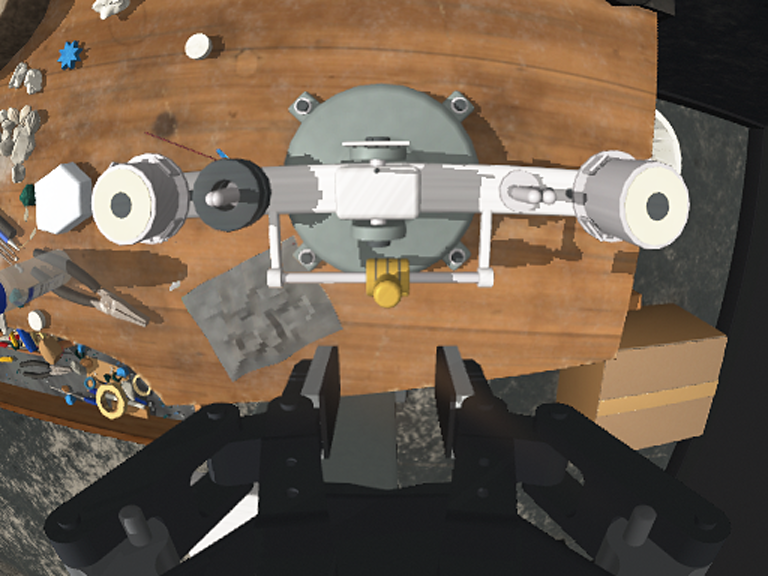

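```bash
python3 -c "
from station import manip
print(manip.sign_off())"
```

```text
the job is handed in; nothing more can be done
None
```

I moved the ring weight from stud_b, the low side with the tall flask, onto stud_a and bedded it. I then slid the trim weight until the arm rested level, and handed in at about 37 s.

- **Ring:** Pressing with the ring gripped was stiff, at 14–19 N where 5–8 N was expected. I let go and pushed on top with the fingertips either side of the stud. It then slid at about 5 N and stopped at the height expected for fully home. The last enlarged picture shows no gap between the two rings.
- **Bedding push:** I held a steady push of about 19 N, measured at the wrist, for roughly 1 s. The highest wrist reading while pressing was 19.4 N, against the 25 N limit. I could not read the force on the lower ring directly. Taking off about 5 N of sliding friction leaves roughly 14 N, above the 12 N needed.
- **Trim:** The weight is now about 3 mm to the −y side of the middle. The first try, at the middle, left the arm about 0.017 rad off.
- **Tilt:** The last tilt readings were −0.002 and −0.003 rad, unchanged over about 1 s. An earlier, rougher tilt estimate, taken before the last trim move, had disagreed by a few milliradians, so I recalibrated against the pictures of the arm on its stops.
- **Everything else:** Both flasks are in their pans and the gripper was clear of everything. The disc was in its place in the last view. The jar was outside that view, and I never moved near it.

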